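Clear the draining rack: nest the matching pots, set the odd one aside

TASK

Clear the rinsed pots off the draining rack. Nest the tapered round pot fully down into the stack of round pots and the tapered square pot fully down into the stack of square pots; the straight-walled pot nests in neither, so stand it upright on the floor of the wooden seedling flat. Leave both stacks standing where they are and do not disturb the other things on the bench.

Things in the scene. Friction and masses are not known exactly. Their poses are not given: they have to be found in the camera images.
- rack: Fixed draining rack; origin on the bench below mid-board; x to its low side (away from robot), y along its 330 mm width. Board falls 30 deg to +x; pots' feet rest at x 0, z 75, y -105, 0, 105 mm in any order, leaning 30 deg, mouths up and away from the robot. Their rims lean on an 8 mm rail along y at x 60, z 107 mm: lift pots along their own axis.
- round_pot: Grey tapered round pot on the rack, 72 mm tall, 60 g, open top. Origin: middle of underside; z along its axis out of the mouth. Diameter 35 mm at the foot to 53 mm at 48 mm height, then a straight rim band 64 mm across up to the top: hold it there, from outside. Nested, it sits 24 mm higher than the pot below, its band on that rim, about 2 mm side play.
- square_pot: Grey tapered square pot on the rack, 72 mm tall, 60 g; side 35 mm at the foot to 53 mm at 48 mm height, then a straight rim band 64 mm across the flats. Origin: middle of underside; z out of the mouth, x and y square to its sides (at the start its y is the rack's y). Nests like the round one, sides parallel to the pot below within a few degrees.
- odd_pot: Grey plastic straight-walled round pot on the rack, 64 mm across from foot to rim, no band, 72 mm tall, wall 3 mm, 80 g. It is too wide at the foot to nest in anything. Origin in the middle of the underside, z along its axis out of the mouth.
- round_stack: Two round tapered pots like round_pot, stuck together nested, standing upright on a 100 mm round saucer on the bench; loose, about 350 g, moves as one. Origin in the middle of its underside, z up. Its rim (outer 64 mm, mouth 57 mm inside) is 100 mm above the bench.
- square_stack: Two square tapered pots like square_pot, stuck together nested, standing upright on a 94 mm square saucer; loose, about 350 g, moves as one. Origin in the middle of its underside, z up, x and y square to its sides; turned at any angle on the bench. Its rim (outer 64 mm, mouth 57 mm inside across the flats) is 100 mm above the bench.
- round_seat (a point): Point on the axis of round_stack, 52 mm above the bench: where the origin of a fully nested round pot comes to lie.
- square_seat (a point): Point on the axis of square_stack, 52 mm above the bench: where the origin of a fully nested square pot comes to lie; its axes are the stack's.
- flat: Fixed open wooden crate (seedling flat), 250 mm along its x, 165 mm along y, walls 50 mm high and 7 mm thick, floor 7 mm thick. Origin in the middle of its underside. A potted seedling stands in its +x half; the -x half is free.
- flat_free (a point): Point on the floor of the flat, in the middle of its free end (x -55 mm from the flat's middle).
- seedling: Bystander: small clay pot with a seedling, 60 mm wide, about 100 mm tall with its leaves, standing in the flat, 65 to 80 mm along +x, up to 20 mm off in y. Origin under its middle.
- trowel: Bystander: hand trowel lying on the bench beyond the rack, 245 mm long along its x, 24 mm high. Origin near the middle, on the underside.
- sprayer: Bystander: white plastic bottle, 68 mm wide, 190 mm tall, between the rack and the robot. Origin under its middle.
- watering_can: Bystander: green watering can, 130 mm wide body, 170 mm tall over the handle, spout along its x, beyond the rack. Origin under the middle of the body.
- clay_pot: Bystander: terracotta pot with a plant, 88 mm wide, about 120 mm tall. Origin under its middle.
- label_tin: Bystander: steel tin of plant labels, 64 mm wide, 135 mm tall with the labels. Origin under its middle.
- twine: Bystander: reel of twine, 70 mm wide, 60 mm tall, standing on its end. Origin under its middle.

How it is judged:
By the outcome, as a careful person would: the job done as asked, in the order asked, and still so for the second after the job is handed in, with the robot touching nothing.
It also fails if it takes over 72 s, if anything falls off the work surface, if the arm or the gripper's body presses on something with over 40 N, if the wrist force passes 120 N, or if a joint passes its speed limit or range.

ROBOT

A 6-joint arm with a two-finger parallel gripper is mounted at the origin on the work surface. World frame = base frame: x ahead of the robot, y to its left, z up, the work surface at z = 0. Lengths are in m, angles in rad, forces in N, time in s.
With the tool pointing down it reaches from about 0.375 to 0.9 m from the base axis. Payload 3.1 kg.
Tool frame: the origin (TCP) lies on the centre line of the jaws, within the pads' length; the fingertips stand robot.finger_overhang ahead of it and the grasp point (between the pads) lies 2 mm behind it (robot.finger_overhang is the distance from the TCP to the fingertips, in m); z points along the fingers, y is the direction in which the jaws open and shut (so a half turn about z gives the same grasp; the last joint's range is limited). The gripper opens to 87 mm and grips with 3 to 60 N. Pads are 19 mm wide; open, the fingers measure 117 mm over their backs; the gripper's body (75 mm by 190 mm) begins 51 mm behind the grasp point.
Start: joints at [1.101, 0.527, 1.433, -0, 1.181, -0.178], TCP at [0.179, 0.599, 0.24] pointing down, gripper open.
Joint ranges: [-3.08, 3.08], [-0.75, 2.2], [0.22, 2.44], [-1.43, 4.57], [0, 2.65], [-2.85, 2.85]. Speed limits (rad/s): [2.79, 2.79, 3.14, 3.14, 3.14, 3.14].

INTERFACE

Orientations are given as a unit quaternion [x, y, z, w].
In Python, from rig import robot gives the robot as it stands. The module is installed in compiled form; this text tells all that it offers.
- The arm moves only by the tool step_arm, never from a script. Its arguments are lists of equal length, an entry for each row: "slide": the shift along the tool's x, y, z in mm, a list of three; "twist": the turn about the tool's z in degrees. A call has 1 to 20 rows; each row shifts and turns the commanded pose from where the row before left it, along the tool's axes as they then stand; what a row does not reach is not made up. A row lasts 1/12 s, in which the tool goes at most 41.7 mm and 7.16 degrees, less where a joint would pass 70% of its speed; a pose out of reach is approached as far as the arm can. A call is refused whole if a number of a shift passes 41.7 or a number of a turn 7.16, either way. A call with a gripper value outside its range is refused whole. "jaw" is the finger opening in mm, from 0 to 87, set as the call begins (left out, the last holds). The fingers move at their own pace and stop on an object; "force" is the grip in N (left out, the last holds). Time passes only in rows, so rows that do not move let the fingers close. It gives the time, the measured TCP pose, the force and the opening at its end, in the units of the state.
- robot.get_obs(): the state, without advancing time (a new reading comes with each control period).
- robot.camera(name): name is "side" or "top"; returns a dict with "color" (420x560x3 uint8, blue, green, red), "depth" (420x560 float32, m along the optical axis (not along the pixel's ray), 0 where there is no reading), "camera_matrix" (3x3 intrinsics, pixels), "k1" (the pictures are not rectified: a ray, as slopes to the right and down, at radius r is drawn at 1 + k1 r^2 times it, then the intrinsics apply), "origin" and "orientation" of the camera in the world. Camera axes: x right, y down, z forward; pixel columns grow to the right and rows downward; lengths in m; the calibration is good to about 2 mm. A picture is of the moment at which its call begins.
- robot.hand_in(): hands the job in, once; it reports no verdict.
The state is a dict: "time": time; "q": joint angles; "joint_velocities": joint speeds; "joint_torque": joint torques, N m; "position": TCP position; "tool_rot": TCP orientation; "ft_force": force on the tool from outside, world axes, zero at the start; "moment": the same for the moment, N m; "grip_width": finger opening in m.
Only numpy, scipy, OpenCV 4.12 (cv2) and the standard library are available. Lean on these libraries where they do the work, as an engineer would, in place of code of your own. Each camera call takes 0.05 s, during which the arm holds its last target.

## Working session

There is one attempt and no reset: what is moved stays moved. The work goes in short steps, Python scripts to look and compute and a tool call to move; the robot and the scene stay as the last step left them, time stands still between calls to the robot, and variables do not carry over. Pictures are saved under pics/ and viewed, and the job is handed in when it is done.

Besides the shell and the picture viewer there is one more tool, called after "Emit:" as name(argument=value, ...), one argument or row to a line, values as JSON. step_arm: Moves the arm, as the interface text tells. Its arguments: {"type":"object","properties":{"slide":{"type":"array","items":{"type":"array","items":{"type":"number"}}},"twist":{"type":"array","items":{"type":"number"}},"jaw":{"type":"number"},"force":{"type":"number"}},"required":["slide","twist"]}

```bash
ls; mkdir -p pics; cat > h.py <<'E'
import numpy as np, cv2, pickle
from rig import robot
def shot(name,tag):
    c=robot.camera(name); pickle.dump(c,open(f'pics/{tag}.pkl','wb')); cv2.imwrite(f'pics/{tag}.png',c['color']); return c
def load(tag): return pickle.load(open(f'pics/{tag}.pkl','rb'))
from scipy.spatial.transform import Rotation as R
def cloud(c):
    K=np.array(c['camera_matrix']);h,w=c['depth'].shape
    u,v=np.meshgrid(np.arange(w),np.arange(h))
    x=(u-K[0,2])/K[0,0];y=(v-K[1,2])/K[1,1]
    X,Y=x.copy(),y.copy()
    for _ in range(20):
        f=1+c['k1']*(X*X+Y*Y);X=x/f;Y=y/f
    d=c['depth'];P=np.stack([X*d,Y*d,d],-1)
    o=np.array(c['orientation'])
    Rm=R.from_quat(o).as_matrix() if o.size==4 else o
    W=P@Rm.T+np.array(c['origin']); W[d==0]=np.nan
    return W
E
python3 - <<'E'
from h import *
for n in('top','side'):
    c=shot(n,n+'0'); print(n,c['origin'],c['orientation'],c['camera_matrix'],c['k1'])
print(robot.get_obs(), robot.finger_overhang)
E
```

```text
pics
top [0.44556601 0.02372093 1.44172657] [-0.69732464  0.71595499 -0.02547679  0.02230973] [[543.41234008   0.         288.76206029]
 [  0.         543.41234008 203.07538567]
 [  0.           0.           1.        ]] -0.0008598980521199714
side [ 0.03738723 -0.87764267  1.18463952] [ 0.89803867 -0.24059069  0.09086523 -0.35691201] [[519.37124151   0.         281.63210734]
 [  0.         519.37124151 209.96153024]
 [  0.           0.           1.        ]] -0.06505826228543672
{'time': 0.1, 'q': array([ 1.10151279e+00,  5.28406107e-01,  1.43374776e+00,  2.37242886e-05,
        1.18137570e+00, -1.78515529e-01]), 'joint_velocities': array([-0.002555  , -0.00085419, -0.00244522,  0.00069492, -0.00154545,
        0.00056905]), 'joint_torque': array([-9.30752394e-04, -4.40989423e+01, -1.77150929e+01,  6.34925324e-02,
        5.34308399e-02, -4.20459128e-05]), 'position': array([0.17887658, 0.59822349, 0.23865762]), 'tool_rot': array([ 1.44876794e-01,  9.89449229e-01, -9.14610450e-04, -3.18626927e-04]), 'ft_force': array([ 0.36226466, -0.92398191,  0.76614953]), 'moment': array([-0.00389786,  0.07751725,  0.03271044]), 'grip_width': 0.08714035834877716} 0.017
```

View pics/top0.png

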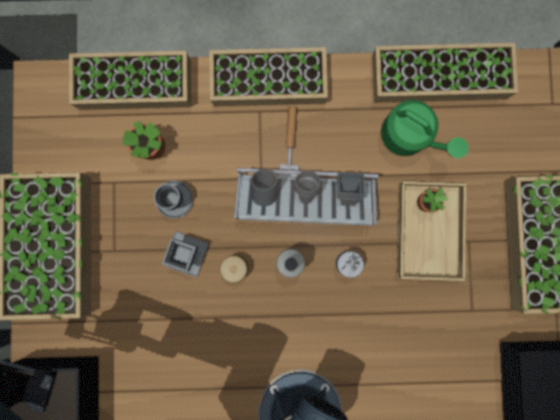

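View pics/side0.png

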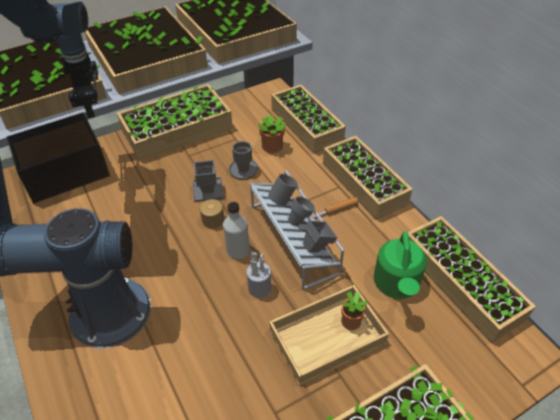

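```bash
python3 - <<'E'
from h import *
c=load('top0');W=cloud(c)
im=cv2.resize(c['color'][160:290,145:385],None,fx=3.3,fy=3.3,interpolation=cv2.INTER_CUBIC)
cv2.imwrite('pics/crop0.png',cv2.convertScaleAbs(im,alpha=1.6))
for n,(u,v) in dict(can=(412,128),rs=(172,197),ss=(183,253),flatc=(432,230),rodd=(264,182),rr=(307,183),rsq=(350,185),spr=(291,263),tin=(350,264),tw=(233,268),clay=(145,140),seed=(432,200)).items():
    print(n,W[v,u].round(3), np.nanmax(W[v-12:v+12,u-12:u+12,2]).round(3))
print(np.nanmedian(W[300:330,430:480,2]),np.nanmedian(W[90:110,200:350,2]))
# ortho heightmap from both
E
```

```text
can [ 0.712 -0.291  0.122] 0.174
rs [0.565 0.319 0.033] 0.107
ss [0.419 0.289 0.051] 0.107
flatc [ 0.461 -0.361  0.004] 0.015
rodd [0.592 0.077 0.082] 0.156
rr [ 0.585 -0.03   0.097] 0.158
rsq [ 0.578 -0.137  0.094] 0.159
spr [0.393 0.016 0.193] 0.199
tin [ 0.382 -0.132  0.084] 0.141
tw [0.378 0.161 0.06 ] 0.068
clay [0.706 0.375 0.083] 0.101
seed [ 0.535 -0.342  0.088] 0.109
0.0004303064561577141 0.032744833911688254
```

View pics/crop0.png

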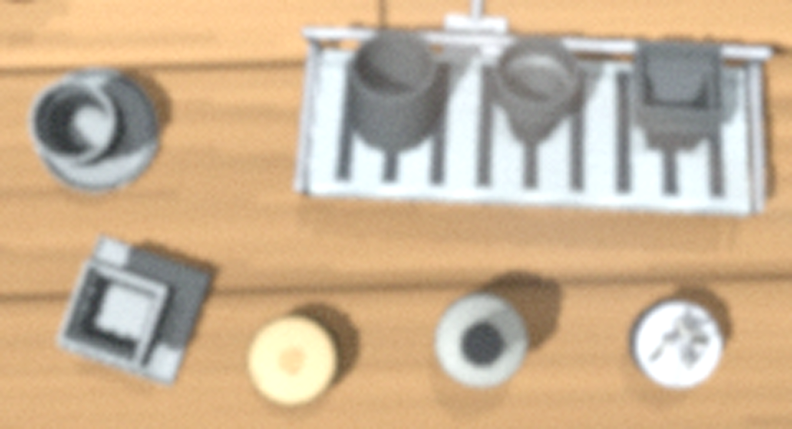

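```bash
python3 - <<'E'
from h import *
from scipy.optimize import least_squares
ct=load('top0');cs=load('side0')
C={'top':cloud(ct),'side':cloud(cs)}
for n,W in C.items():
    P=W.reshape(-1,3);P=P[~np.isnan(P).any(1)]
    # table bias
    m=(P[:,0]>.3)&(P[:,0]<.75)&(abs(P[:,1])<.5)&(abs(P[:,2])<.012)
    print(n,'table',np.median(P[m,2]),P[m,2].std())
    for nm,c0 in (('round',(.565,.32)),('square',(.42,.29))):
        m=(np.hypot(P[:,0]-c0[0],P[:,1]-c0[1])<.06)&(P[:,2]>.09)&(P[:,2]<.115)
        Q=P[m]; print(nm,len(Q),'ztop',np.percentile(Q[:,2],[50,90]).round(4), 'bbox',Q.min(0).round(3),Q.max(0).round(3))
        rect=cv2.minAreaRect((Q[:,:2]*1000).astype(np.float32)); print(' minrect',rect); print(' circ',cv2.minEnclosingCircle((Q[:,:2]*1000).astype(np.float32)))
E
```

```text
top table 0.0014558879832266003 0.003628628176589351
round 155 ztop [0.0998 0.1038] bbox [0.529 0.288 0.09 ] [0.592 0.352 0.107]
 minrect ((560.4676513671875, 319.2175598144531), (63.36539840698242, 62.09620666503906), 16.623674392700195)
 circ ((559.6738891601562, 320.4412841796875), 32.87291717529297)
square 199 ztop [0.0998 0.1042] bbox [0.376 0.25  0.09 ] [0.455 0.332 0.108]
 minrect ((415.3564453125, 291.1365661621094), (64.83596801757812, 64.41515350341797), 69.4720230102539)
 circ ((415.5875244140625, 290.93328857421875), 44.59031295776367)
side table 0.0020849955466045733 0.0034693585104790367
round 133 ztop [0.0977 0.1021] bbox [0.529 0.283 0.09 ] [0.592 0.352 0.105]
 minrect ((560.5330810546875, 317.805908203125), (63.28223419189453, 65.2179183959961), 9.868387222290039)
 circ ((561.9663696289062, 317.5338439941406), 37.18944549560547)
square 158 ztop [0.0973 0.1024] bbox [0.375 0.246 0.09 ] [0.456 0.334 0.106]
 minrect ((415.2481384277344, 287.9588623046875), (77.64564514160156, 64.09520721435547), 69.29747772216797)
 circ ((415.6916198730469, 288.8159484863281), 46.127655029296875)
```

```bash
cat > fit.py <<'E'
from h import *
from scipy.optimize import least_squares
def segd(p,a,b):
    a=np.array(a,float);b=np.array(b,float);ab=b-a
    t=np.clip(((p-a)@ab)/(ab@ab),0,1)
    return np.linalg.norm(p-a-t[:,None]*ab,axis=1)
def prof(rz,poly):
    return np.min([segd(rz,poly[i],poly[i+1]) for i in range(len(poly)-1)],axis=0)
TAP=[(0,0),(17.5,0),(26.5,48),(32,48),(32,72),(28.5,72),(28.5,50),(23,46),(14.5,4),(0,4)]
ODD=[(0,0),(32,0),(32,72),(29,72),(29,3),(0,3)]
STK=[(26.5,52),(32,52),(32,100),(28.5,100),(28.5,80),(23,74),(14.5,32),(0,32)]
def rr(X,sq): return np.maximum(abs(X[:,0]),abs(X[:,1])) if sq else np.hypot(X[:,0],X[:,1])
def pts(W):
    P=W.reshape(-1,3);P=P[~np.isnan(P).any(1)];return P*1000
E
cat > f1.py <<'E'
from fit import *
import sys
tag=sys.argv[1]
C={n:pts(cloud(load(n+tag))) for n in('top','side')}
C['both']=np.vstack([C['top'],C['side']])
for n,P in C.items():
    for nm,c0,sq in (('round',(560.5,318.5),0),('square',(415.3,289.5),1)):
        Q=P[(np.hypot(P[:,0]-c0[0],P[:,1]-c0[1])<60)&(P[:,2]>60)&(P[:,2]<115)]
        def f(p):
            X=Q-np.array([p[0],p[1],p[3]]);c,s=np.cos(p[2]),np.sin(p[2])
            X=np.stack([c*X[:,0]+s*X[:,1],-s*X[:,0]+c*X[:,1],X[:,2]],1)
            return prof(np.stack([rr(X,sq),X[:,2]],1),STK)
        s=least_squares(f,[*c0,np.radians(-20.5) if sq else 0,0],loss='soft_l1',f_scale=2)
        print(n,nm,len(Q),s.x[:2].round(1),np.degrees(s.x[2]).round(1),s.x[3].round(1),np.median(s.fun).round(2))
    # rack pots
    # common rack pose x,y,yaw,dz ; coarse init
    def build(idx):
        pass
    def res(p,Q,lab):
        x,y,yaw,dz=p;c,s=np.cos(yaw),np.sin(yaw)
        X=Q-[x,y,dz];X=np.stack([c*X[:,0]+s*X[:,1],-s*X[:,0]+c*X[:,1],X[:,2]],1)
        out=[]
        for k,(yo,pf,sq) in enumerate(POTS):
            Y=X[lab==k]-[0,yo,75]
            a=np.radians(30);ca,sa=np.cos(a),np.sin(a)
            L=np.stack([ca*Y[:,0]-sa*Y[:,2],Y[:,1],sa*Y[:,0]+ca*Y[:,2]],1)
            out.append(prof(np.stack([rr(L,sq),L[:,2]],1),pf))
        return np.concatenate(out)
    POTS=[(105,ODD,0),(0,TAP,0),(-105,TAP,1)]
    p=np.array([560,-25,np.radians(-3),0.])
    for it in range(3):
        x,y,yaw,dz=p;c,s=np.cos(yaw),np.sin(yaw)
        X=P-[x,y,dz];X=np.stack([c*X[:,0]+s*X[:,1],-s*X[:,0]+c*X[:,1],X[:,2]],1)
        lab=-np.ones(len(P),int)
        for k,(yo,pf,sq) in enumerate(POTS):
            Y=X-[0,yo,75];a=np.radians(30);ca,sa=np.cos(a),np.sin(a)
            L=np.stack([ca*Y[:,0]-sa*Y[:,2],Y[:,1],sa*Y[:,0]+ca*Y[:,2]],1)
            lab[(np.abs(L[:,:2])<42).all(1)&(L[:,2]>10)&(L[:,2]<82)&(X[:,2]>112)]=k
        m=lab>=0
        s=least_squares(res,p,args=(P[m],lab[m]),loss='soft_l1',f_scale=2,x_scale=[10,10,.05,10]);p=s.x
    print(n,'rack',m.sum(),p[:2].round(1),np.degrees(p[2]).round(2),p[3].round(1),np.median(s.fun).round(2))
    for k in range(3):
        Q=P[lab==k]
        s=least_squares(lambda q:res([q[0],q[1],p[2],q[2]],Q,np.full(len(Q),k)),[p[0],p[1],p[3]],loss='soft_l1',f_scale=2)
        print('   pot',k,len(Q),(s.x[:2]-p[:2]).round(1),s.x[2].round(1))
E
python3 f1.py 0
```

```text
top round 391 [560.3 320.4] 1588291.1 3.2 0.73
top square 526 [415.2 291.5] -20.3 3.6 0.81
top rack 1135 [549.5 -25.9] -3.97 3.4 0.79
   pot 0 400 [ 0.3 -0.4] 4.5
   pot 1 333 [0.4 0. ] 3.6
   pot 2 402 [-0.2  0.3] 3.1
side round 381 [560.8 318.1] -384682.4 1.5 1.15
side square 467 [415.6 289.7] -20.3 1.9 1.29
side rack 1178 [551.  -26.4] -4.45 3.9 0.83
   pot 0 360 [12.5 -0.8] 25.8
   pot 1 337 [-0.1  0.1] 3.9
   pot 2 481 [ 0.  -0.4] 4.0
both round 772 [560.5 319.5] -41554133.6 2.8 1.04
both square 993 [415.2 290.9] -19.9 3.1 1.07
both rack 2322 [550.1 -26.1] -4.19 3.5 0.85
   pot 0 763 [0.1 0.1] 3.6
   pot 1 674 [ 0.1 -0. ] 3.7
   pot 2 885 [-0.1 -0.1] 3.4
```

```bash
cat > mv.py <<'E'
from h import *
import sys
# usage: mv.py x y z yaw(deg of tool y axis in world)   all mm
o=robot.get_obs();M=R.from_quat(o['tool_rot']).as_matrix();p=o['position']*1000
cy=np.degrees(np.arctan2(M[1,1],M[0,1]))
print('t',round(o['time'],2),'p',p.round(1),'yaw',cy.round(2),'tilt',M[:,2].round(4),'F',o['ft_force'].round(2),'w',(o['grip_width']*1000).round(1))
if len(sys.argv)>1:
    x,y,z,yaw=map(float,sys.argv[1:5])
    print('twist',round(-(yaw-cy),2))
    a=np.radians(yaw);ty=np.array([np.cos(a),np.sin(a),0]);tx=np.cross(ty,[0,0,-1])
    d=np.array([x,y,z])-p
    print('after twist: slide',(d@tx).round(1),(d@ty).round(1),(-d[2]).round(1))
E
python3 mv.py 580.1 -28.3 250 85.8
```

```text
Traceback (most recent call last):
  File "mv.py", line 6, in <module>
    print('t',round(o['time'],2),'p',p.round(1),'yaw',cy.round(2),'tilt',M[:,2].round(4),'F',o['ft_force'].round(2),'w',(o['grip_width']*1000).round(1))
                                                                                                                        ^^^^^^^^^^^^^^^^^^^^^^^^^^^^
AttributeError: 'float' object has no attribute 'round'
```

```bash
sed -i "s/(o\['grip_width'\]\*1000).round(1)/round(o['grip_width']*1000,1)/" mv.py
python3 mv.py 580.1 -28.3 250 85.8
```

```text
t 0.1 p [178.9 598.2 238.7] yaw 73.34 tilt [-9.0e-04 -1.7e-03 -1.0e+00] F [ 0.36 -0.92  0.77] w 87.1
twist -12.46
after twist: slide -446.0 -595.5 -11.3
```

Emit:
step_arm(
  slide=[
    [0,0,0],
    [0,0,0],
    [-24.8,-33.1,-0.6],
    [-24.8,-33.1,-0.6],
    [-24.8,-33.1,-0.6],
    [-24.8,-33.1,-0.6],
    [-24.8,-33.1,-0.6],
    [-24.8,-33.1,-0.6],
    [-24.8,-33.1,-0.6],
    [-24.8,-33.1,-0.6],
    [-24.8,-33.1,-0.6],
    [-24.8,-33.1,-0.6],
    [-24.8,-33.1,-0.6],
    [-24.8,-33.1,-0.6],
    [-24.8,-33.1,-0.6],
    [-24.8,-33.1,-0.6],
    [-24.8,-33.1,-0.6],
    [-24.8,-33.1,-0.6],
    [-24.8,-33.1,-0.6],
    [-24.8,-33.1,-0.6],
  ],
  twist=[-6.2,-6.2,0,0,0,0,0,0,0,0,0,0,0,0,0,0,0,0,0,0],
  jaw=87,
)

```text
time: 1.77
position: [0.5805, -0.0305, 0.25]
tool_rot: [0.037, 0.999, 0.0, -0.0]
ft_force: [0.3, 0.6, -0.2]
grip_width: 0.0869
```

Emit:
step_arm(
  slide=[
    [0,0,0],
    [0,0,0],
    [0,0,0],
  ],
  twist=[0,0,0],
)

```text
time: 2.02
position: [0.5791, -0.0284, 0.2496]
tool_rot: [0.038, 0.999, 0.0, -0.001]
ft_force: [-0.2, 0.0, -0.2]
grip_width: 0.0874
```

```bash
python3 mv.py 580.1 -28.3 130 85.8; python3 - <<'E'
from h import *
c=shot('side','s1');cv2.imwrite('pics/s1z.png',cv2.resize(c['color'][60:330,150:450],None,fx=2,fy=2))
E
```

```text
t 2.02 p [579.1 -28.4 249.6] yaw 85.69 tilt [-0.0024  0.0011 -1.    ] F [-0.16  0.03 -0.24] w 87.4
twist -0.11
after twist: slide -1.0 0.1 119.6
```

View pics/s1z.png

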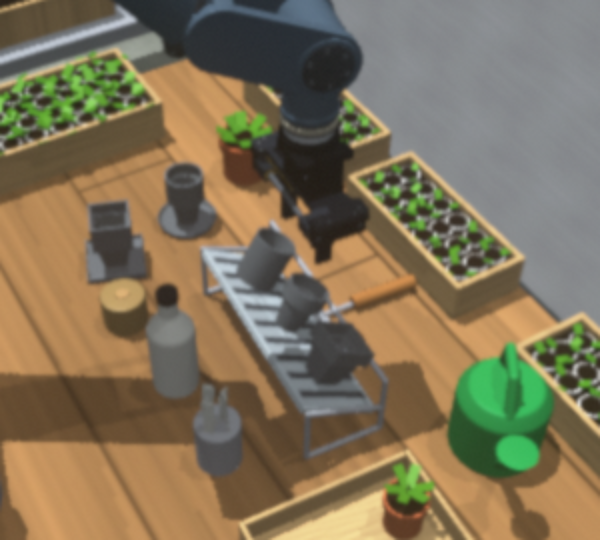

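Emit:
step_arm(
  slide=[
    [-1,0,30],
    [0,0,30],
    [0,0,30],
    [0,0,20],
    [0,0,9.6],
    [0,0,0],
    [0,0,0],
  ],
  twist=[0,0,0,0,0,0,0],
)

```text
time: 2.65
position: [0.5809, -0.0277, 0.1311]
tool_rot: [0.036, 0.999, 0.0, -0.0]
ft_force: [0.8, -0.4, 0.8]
grip_width: 0.0871
```

Emit:
step_arm(
  slide=[
    [0,0,0],
    [0,0,0],
    [0,0,0],
    [0,0,0],
    [0,0,0],
    [0,0,0],
  ],
  twist=[0,0,0,0,0,0],
  jaw=50,
  force=8,
)

```text
time: 3.15
position: [0.5816, -0.0289, 0.1314]
tool_rot: [0.037, 0.999, -0.0, 0.001]
ft_force: [0.4, 0.2, 1.7]
grip_width: 0.0618
```

```bash
python3 mv.py; python3 - <<'E'
from h import *
c=shot('side','s2');cv2.imwrite('pics/s2z.png',cv2.resize(c['color'][110:260,220:400],None,fx=4,fy=4))
E
```

```text
t 3.15 p [581.6 -28.9 131.4] yaw 85.73 tilt [ 1.7e-03 -4.0e-04 -1.0e+00] F [0.35 0.16 1.68] w 61.8
```

View pics/s2z.png

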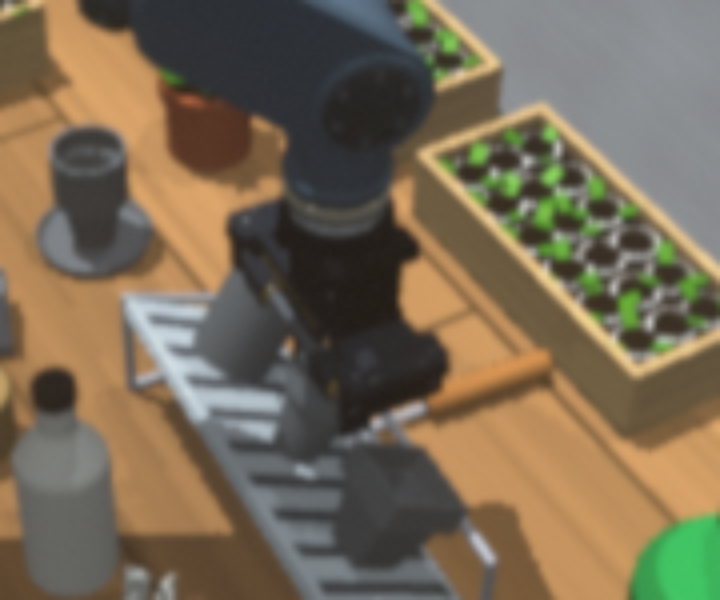

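Emit:
step_arm(
  slide=[
    [-5,0,-8.7],
    [-10,0,-17.3],
    [-10,0,-17.3],
    [-5,0,-20],
    [0,0,-35],
    [0,0,-35],
    [0,0,0],
    [0,0,0],
  ],
  twist=[0,0,0,0,0,0,0,0],
)

```text
time: 3.87
position: [0.6121, -0.0312, 0.2664]
tool_rot: [0.037, 0.999, -0.001, 0.002]
ft_force: [0.4, 0.6, -1.0]
grip_width: 0.0617
```

```bash
python3 mv.py; python3 - <<'E'
from h import *
c=shot('side','s3');cv2.imwrite('pics/s3z.png',cv2.resize(c['color'][60:240,220:400],None,fx=4,fy=3.3))
W=cloud(load('top0'))
# flat: walls
P=pts=W.reshape(-1,3)*1000
P=P[~np.isnan(P).any(1)]
m=(P[:,0]>300)&(P[:,0]<640)&(P[:,1]<-240)&(P[:,1]>-500)
Q=P[m&(P[:,2]>40)&(P[:,2]<60)];print(Q.min(0),Q.max(0),cv2.minAreaRect(Q[:,:2].astype(np.float32)))
W2=cloud(load('side0'));P=W2.reshape(-1,3)*1000;P=P[~np.isnan(P).any(1)]
m=(P[:,0]>300)&(P[:,0]<640)&(P[:,1]<-240)&(P[:,1]>-500)
Q=P[m&(P[:,2]>46)&(P[:,2]<58)];print(Q.min(0),Q.max(0),cv2.minAreaRect(Q[:,:2].astype(np.float32)))
E
```

```text
t 3.87 p [612.1 -31.2 266.4] yaw 85.74 tilt [ 0.0049 -0.0012 -1.    ] F [ 0.42  0.59 -1.03] w 61.7
[ 331.68289621 -440.07102397   40.03367433] [ 586.36143461 -261.45084833   59.97411294] ((459.03802490234375, -351.04302978515625), (168.154296875, 250.27760314941406), 87.08040618896484)
[ 331.69197424 -442.43093209   46.01584399] [ 590.31612249 -262.59864345   57.86120075] ((460.43072509765625, -352.49267578125), (168.42376708984375, 252.60707092285156), 86.29529571533203)
```

View pics/s3z.png

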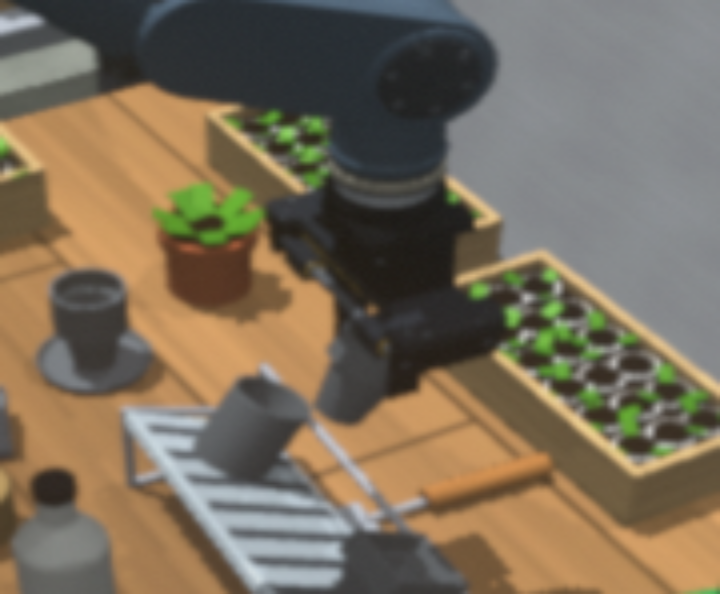

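Emit:
step_arm(
  slide=[
    [0,0,0],
    [0,0,0],
    [0,0,0],
    [0,0,0],
  ],
  twist=[0,0,0,0],
  force=3,
)

```text
time: 4.25
position: [0.6104, -0.0308, 0.2627]
tool_rot: [0.037, 0.999, 0.0, -0.001]
ft_force: [-0.2, -0.5, -0.4]
grip_width: 0.0623
```

```bash
python3 mv.py; python3 - <<'E'
from h import *
c=shot('side','s4');cv2.imwrite('pics/s4z.png',cv2.resize(c['color'][60:240,220:400],None,fx=4,fy=3.3))
E
```

```text
t 4.25 p [610.4 -30.8 262.7] yaw 85.73 tilt [-2.6e-03  6.0e-04 -1.0e+00] F [-0.23 -0.51 -0.44] w 62.3
```

View pics/s4z.png

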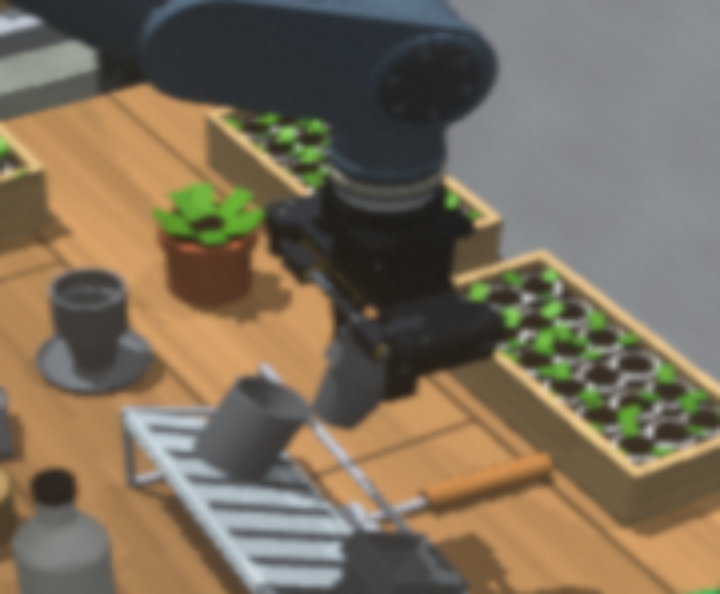

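```bash
python3 mv.py 403 -347 260 86
```

```text
t 4.3 p [610.6 -30.8 263. ] yaw 85.73 tilt [-1.9e-03  5.0e-04 -1.0e+00] F [ 0.18  0.09 -0.18] w 61.8
twist -0.27
after twist: slide 185.0 -329.9 3.0
```

Emit:
step_arm(
  slide=[
    [18.5,-33,0.3],
    [18.5,-33,0.3],
    [18.5,-33,0.3],
    [18.5,-33,0.3],
    [18.5,-33,0.3],
    [18.5,-33,0.3],
    [18.5,-33,0.3],
    [18.5,-33,0.3],
    [18.5,-33,0.3],
    [18.5,-33,0.3],
    [0,0,20],
    [0,0,30],
    [0,0,30],
    [0,0,30],
    [0,0,30],
    [0,0,20],
    [0,0,11],
    [0,0,0],
    [0,0,0],
  ],
  twist=[0,0,0,0,0,0,0,0,0,0,0,0,0,0,0,0,0,0,0],
  force=5,
)

```text
time: 5.88
position: [0.4021, -0.3464, 0.09]
tool_rot: [0.037, 0.999, 0.0, -0.0]
ft_force: [-0.4, -0.9, -0.3]
grip_width: 0.0616
```

```bash
python3 mv.py; python3 - <<'E'
from h import *
c=shot('side','s5');cv2.imwrite('pics/s5z.png',cv2.resize(c['color'][190:390,240:420],None,fx=4,fy=3))
E
```

```text
t 5.88 p [ 402.1 -346.4   90. ] yaw 85.74 tilt [-2.e-04  3.e-04 -1.e+00] F [-0.39 -0.88 -0.3 ] w 61.6
```

View pics/s5z.png

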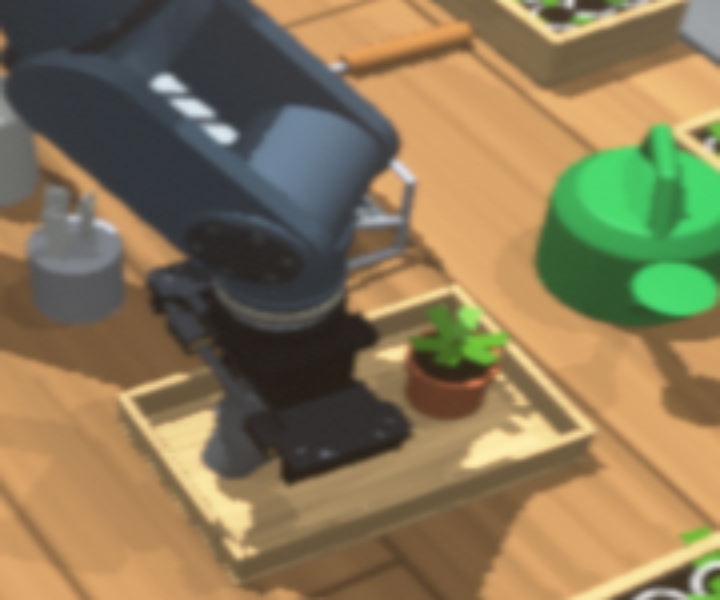

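Emit:
step_arm(
  slide=[
    [6,0,0],
    [6,0,0],
    [4,0,0],
    [4,0,0],
    [4,0,0],
    [4,0,0],
    [3,0,0],
    [3,0,0],
    [2,0,0],
    [0,0,0],
  ],
  twist=[0,0,0,0,0,0,0,0,0,0],
)

```text
time: 6.77
position: [0.3659, -0.3438, 0.0902]
tool_rot: [0.037, 0.999, -0.0, 0.0]
ft_force: [2.3, -0.7, -0.8]
grip_width: 0.0618
```

```bash
python3 mv.py; python3 - <<'E'
from h import *
c=shot('side','s6');cv2.imwrite('pics/s6z.png',cv2.resize(c['color'][190:390,220:400],None,fx=4,fy=3))
E
```

```text
t 6.77 p [ 365.9 -343.8   90.2] yaw 85.72 tilt [ 3.e-04 -5.e-04 -1.e+00] F [ 2.27 -0.71 -0.83] w 61.8
```

View pics/s6z.png

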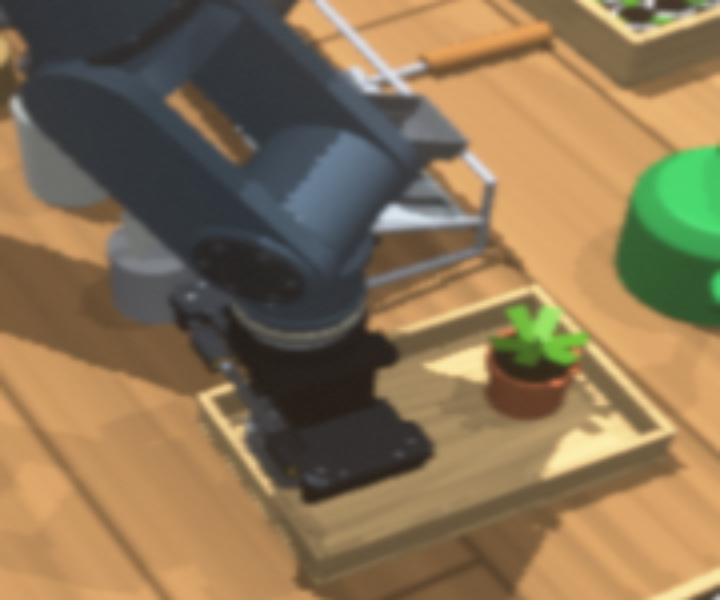

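Emit:
step_arm(
  slide=[
    [-8,0,0],
    [-8,0,-20],
    [-8,0,-35],
    [-8,0,-40],
    [0,0,-40],
    [0,0,0],
    [0,0,0],
  ],
  twist=[0,0,0,0,0,0,0],
)

```text
time: 7.4
position: [0.3989, -0.3465, 0.2271]
tool_rot: [0.037, 0.999, -0.002, 0.001]
ft_force: [-0.3, 0.8, -1.2]
grip_width: 0.0619
```

```bash
cat > pf.py <<'E'
# fit held pot: pot axis lean (in tool xz plane) & position relative to TCP, from side camera depth
from fit import *
import sys
def run(tag,pf,sq,lean0=5):
    o=pickle.load(open(f'pics/{tag}_o.pkl','rb'));M=R.from_quat(o['tool_rot']).as_matrix();t=o['position']*1000
    P=pts(cloud(load(tag)));L=(P-t)@M   # tool frame
    m=(abs(L[:,0])<60)&(abs(L[:,1])<36)&(L[:,2]>16)&(L[:,2]<75)
    Q=L[m]
    def f(p):
        # p: x,y of h=60 pivot, z of pivot in tool frame, lean deg about tool y
        a=np.radians(p[3]);ax=np.array([-np.sin(a),0,-np.cos(a)]);u=np.array([-np.cos(a),0,np.sin(a)])
        D=Q-np.array([p[0],p[1],p[2]]);h=D@ax+60
        return prof(np.stack([rr(np.stack([D@u,D[:,1]],1),sq),h],1),pf)
    best=None
    for l0 in (0,10,25,-10):
        s=least_squares(f,[0,0,3,l0],loss='soft_l1',f_scale=2,x_scale=[3,3,3,10])
        if best is None or s.cost<best.cost: best=s
    print(tag,len(Q),'pivot xyz tool',best.x[:3].round(1),'lean',best.x[3].round(1),'med',np.median(best.fun).round(2))
    return best
if __name__=='__main__':
    tag,cam,kind=sys.argv[1:4]
    pickle.dump(robot.get_obs(),open(f'pics/{tag}_o.pkl','wb'))
    c=shot(cam,tag)
    run(tag,ODD if kind=='odd' else TAP,kind=='sq')
E
python3 mv.py; python3 pf.py s7 side round; python3 - <<'E'
from h import *
c=load('s7');cv2.imwrite('pics/s7z.png',cv2.resize(c['color'][150:350,220:400],None,fx=4,fy=3))
E
```

```text
t 7.4 p [ 398.9 -346.5  227.1] yaw 85.79 tilt [ 0.0021 -0.0036 -1.    ] F [-0.26  0.78 -1.17] w 61.9
s7 96 pivot xyz tool [-0.5  1.9  4.1] lean 3.9 med 0.49
```

View pics/s7z.png

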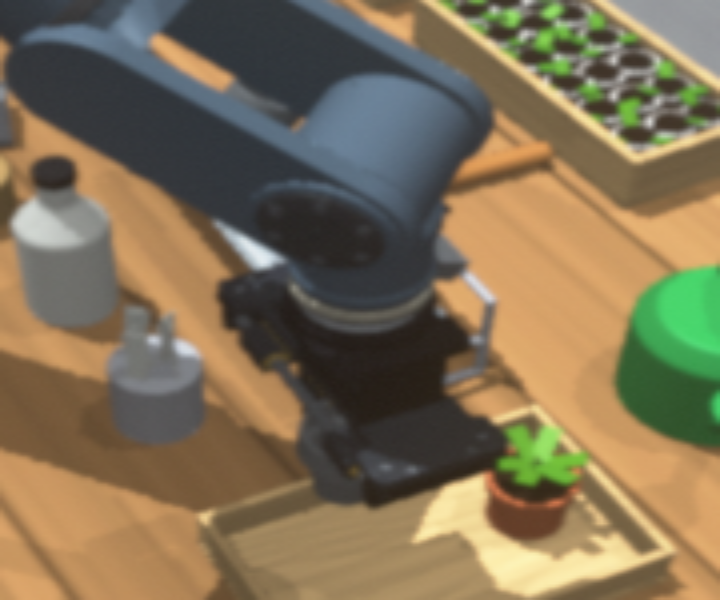

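```bash
python3 mv.py 560.5 319.3 265 86
```

```text
t 7.45 p [ 397.8 -345.2  225.1] yaw 85.77 tilt [-7.e-04  4.e-04 -1.e+00] F [-0.17  1.07 -1.25] w 61.6
twist -0.23
after twist: slide -115.9 674.3 -39.9
```

Emit:
step_arm(
  slide=[
    [0,0,-20],
    [0,0,-20],
    [-6.8,39.7,0],
    [-6.8,39.7,0],
    [-6.8,39.7,0],
    [-6.8,39.7,0],
    [-6.8,39.7,0],
    [-6.8,39.7,0],
    [-6.8,39.7,0],
    [-6.8,39.7,0],
    [-6.8,39.7,0],
    [-6.8,39.7,0],
    [-6.8,39.7,0],
    [-6.8,39.7,0],
    [-6.8,39.7,0],
    [-6.8,39.7,0],
    [-6.8,39.7,0],
    [-6.8,39.7,0],
    [-7.1,39.1,0],
    [0,0,0],
  ],
  twist=[-0.2,0,0,0,0,0,0,0,0,0,0,0,0,0,0,0,0,0,0,0],
)

```text
time: 9.12
position: [0.5609, 0.3249, 0.2614]
tool_rot: [0.033, 0.999, 0.001, -0.002]
ft_force: [0.6, -0.5, -0.5]
grip_width: 0.0618
```

Emit:
step_arm(
  slide=[
    [0,0,25],
    [0,0,30],
    [0,0,20],
    [0,0,0],
    [0,0,0],
    [0,0,0],
  ],
  twist=[0,0,0,0,0,0],
)

```text
time: 9.62
position: [0.5615, 0.3182, 0.1898]
tool_rot: [0.036, 0.999, -0.0, -0.0]
ft_force: [-0.3, -0.8, -0.6]
grip_width: 0.0622
```

```bash
cat > st.py <<'E'
# refit stack in a picture: st.py tag round|square
from fit import *
import sys
def stack(tag,sq,c0,yaw0=-20.3):
    P=pts(cloud(load(tag)))
    Q=P[(np.hypot(P[:,0]-c0[0],P[:,1]-c0[1])<48)&(P[:,2]>55)&(P[:,2]<106)]
    def f(p):
        X=Q-np.array([p[0],p[1],p[3]]);c,s=np.cos(p[2]),np.sin(p[2])
        X=np.stack([c*X[:,0]+s*X[:,1],-s*X[:,0]+c*X[:,1],X[:,2]],1)
        return prof(np.stack([rr(X,sq),X[:,2]],1),STK)
    s=least_squares(f,[*c0,np.radians(yaw0) if sq else 0,0],loss='soft_l1',f_scale=2)
    print(tag,len(Q),s.x[:2].round(1),np.degrees(s.x[2]).round(1) if sq else '',s.x[3].round(1),np.median(s.fun).round(2))
if __name__=='__main__':
    sq=sys.argv[2]=='square'
    stack(sys.argv[1],sq,(415.3,290.6) if sq else (560.5,319.3))
E
python3 mv.py 560.5 319.3 190 86; python3 pf.py s8 side round;python3 st.py s8 round;python3 st.py side0 round; python3 - <<'E'
from h import *
c=load('s8');cv2.imwrite('pics/s8z.png',cv2.resize(c['color'][50:250,140:320],None,fx=4,fy=3))
E
```

```text
t 9.62 p [561.5 318.2 189.8] yaw 85.92 tilt [-8.e-04 -4.e-04 -1.e+00] F [-0.28 -0.78 -0.59] w 62.2
twist -0.08
after twist: slide 1.0 1.1 -0.2
s8 108 pivot xyz tool [ 1.3 -0.7  2.7] lean 5.8 med 0.91
s8 370 [560.9 317.6]  4.2 1.14
side0 397 [560.8 318.1]  1.5 1.16
```

View pics/s8z.png

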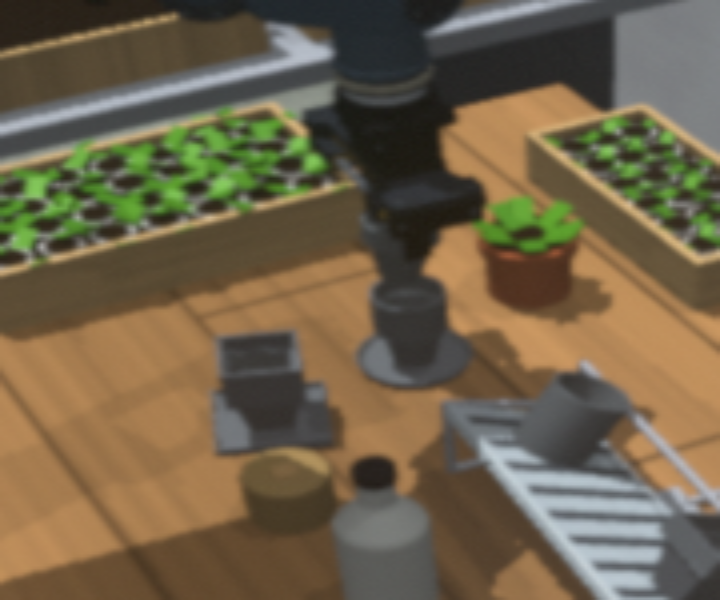

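Emit:
step_arm(
  slide=[
    [-2,1,15],
    [0,0,20],
    [0,0,15],
    [0,0,5],
    [0,0,0],
  ],
  twist=[0,0,0,0,0],
)

```text
time: 10.08
position: [0.5632, 0.3191, 0.1349]
tool_rot: [0.036, 0.999, -0.0, -0.0]
ft_force: [-0.0, 0.2, -0.9]
grip_width: 0.062
```

Emit:
step_arm(
  slide=[
    [0,0,3],
    [0,0,3],
    [0,0,3],
    [0,0,3],
    [0,0,0],
    [0,0,0],
  ],
  twist=[0,0,0,0,0,0],
)

```text
time: 10.58
position: [0.5634, 0.3193, 0.1231]
tool_rot: [0.035, 0.999, -0.0, -0.0]
ft_force: [0.3, 0.5, -2.0]
grip_width: 0.0626
```

```bash
python3 mv.py; python3 - <<'E'
from h import *
c=shot('side','s9');cv2.imwrite('pics/s9z.png',cv2.resize(c['color'][50:250,140:320],None,fx=4,fy=3))
E
python3 st.py s9 round
```

```text
t 10.58 p [563.4 319.3 123.1] yaw 85.94 tilt [-1.e-04 -0.e+00 -1.e+00] F [ 0.32  0.51 -2.  ] w 62.6
s9 242 [561.6 318.1]  3.9 1.15
```

View pics/s9z.png

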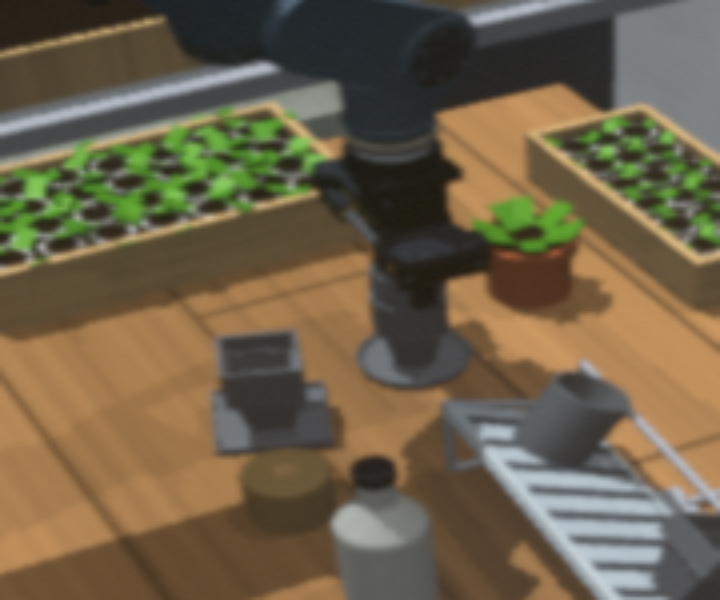

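Emit:
step_arm(
  slide=[
    [0,0,0],
    [0,0,0],
    [0,0,0],
    [0,0,0],
    [0,0,0],
    [0,0,-5],
    [0,0,-20],
    [0,0,-35],
    [0,0,-35],
    [0,0,0],
  ],
  twist=[0,0,0,0,0,0,0,0,0,0],
  jaw=87,
)

```text
time: 11.47
position: [0.5677, 0.3211, 0.2262]
tool_rot: [0.035, 0.999, 0.003, 0.007]
ft_force: [1.4, -0.2, 1.5]
grip_width: 0.0867
```

```bash
python3 mv.py; python3 - <<'E'
from fit import *
c=shot('side','s10');cv2.imwrite('pics/s10z.png',cv2.resize(c['color'][50:250,140:320],None,fx=4,fy=3))
P=pts(cloud(c));Q=P[(np.hypot(P[:,0]-560.5,P[:,1]-319)<45)&(P[:,2]>60)&(P[:,2]<150)]
NS=[(26.5,52),(32,52),(32,124),(28.5,124),(28.5,104),(23,98),(14.5,56),(0,56)]
def f(p):
    X=Q-p; return prof(np.stack([np.hypot(X[:,0],X[:,1]),X[:,2]],1),NS)
s=least_squares(f,[560,319,0],loss='soft_l1',f_scale=2);print(s.x.round(1),np.median(s.fun),np.percentile(Q[:,2],[90,97,100]))
E
```

```text
t 11.47 p [567.7 321.1 226.2] yaw 85.96 tilt [ 0.0142  0.0051 -0.9999] F [ 1.45 -0.15  1.45] w 86.7
[561.7 318.8   2.9] 1.3064564395134273 [123.25800804 126.12612213 128.7000772 ]
```

View pics/s10z.png

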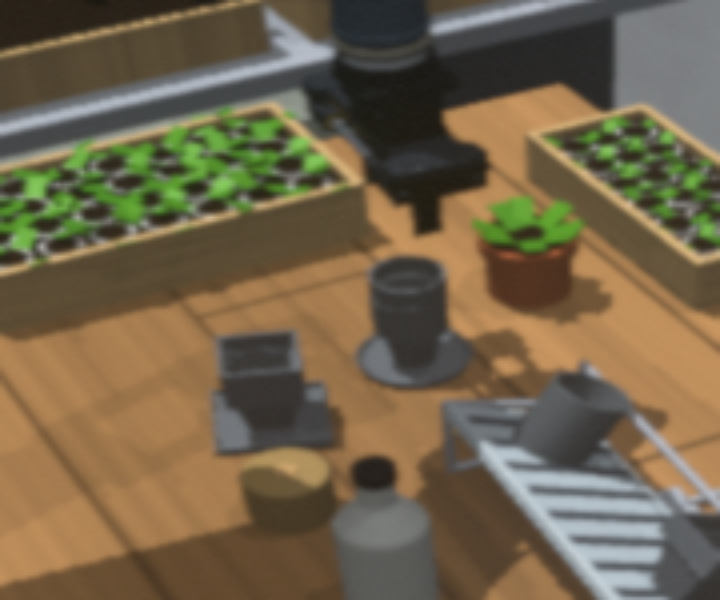

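```bash
python3 mv.py 572.4 -133 230 85.8
```

```text
t 11.52 p [566.3 320.5 223.3] yaw 85.95 tilt [ 0.0101  0.0036 -0.9999] F [-0.21  0.54 -0.87] w 86.7
twist 0.15
after twist: slide -39.3 -451.8 -6.7
```

Emit:
step_arm(
  slide=[
    [-3.5,-37.5,-1],
    [-3.5,-37.5,-1],
    [-3.5,-37.5,-1],
    [-3.5,-37.5,-1],
    [-3.5,-37.5,-1],
    [-3.5,-37.5,-1],
    [-3.5,-37.5,-1],
    [-3.5,-37.5,-1],
    [-3.5,-37.5,-1],
    [-3.5,-37.5,-1],
    [-3.5,-37.5,-1],
    [-3.5,-37.5,-1],
    [0,0,0],
    [0,0,0],
    [0,0,0],
  ],
  twist=[0.15,0,0,0,0,0,0,0,0,0,0,0,0,0,0],
)

```text
time: 12.77
position: [0.5715, -0.1321, 0.2292]
tool_rot: [0.037, 0.999, 0.001, -0.001]
ft_force: [0.3, 0.5, 0.1]
grip_width: 0.0867
```

```bash
python3 mv.py 572.4 -133 130 85.8
```

```text
t 12.77 p [ 571.5 -132.1  229.2] yaw 85.74 tilt [-0.002   0.0015 -1.    ] F [0.32 0.53 0.07] w 86.7
twist -0.06
after twist: slide -0.9 -0.9 99.2
```

Emit:
step_arm(
  slide=[
    [-1,-1,30],
    [0,0,30],
    [0,0,25],
    [0,0,10],
    [0,0,4],
    [0,0,0],
    [0,0,0],
  ],
  twist=[0,0,0,0,0,0,0],
)

```text
time: 13.35
position: [0.5741, -0.1332, 0.1321]
tool_rot: [0.036, 0.999, -0.0, 0.001]
ft_force: [-0.3, 0.6, -0.6]
grip_width: 0.0868
```

Emit:
step_arm(
  slide=[
    [0,0,0],
    [0,0,0],
    [0,0,0],
    [0,0,0],
    [0,0,0],
    [0,0,0],
  ],
  twist=[0,0,0,0,0,0],
  jaw=50,
  force=8,
)

```text
time: 13.85
position: [0.5737, -0.1339, 0.1316]
tool_rot: [0.037, 0.999, -0.0, 0.001]
ft_force: [-0.1, -0.6, 2.8]
grip_width: 0.0638
```

Emit:
step_arm(
  slide=[
    [-5,0,-8.7],
    [-10,0,-17.3],
    [-10,0,-17.3],
    [-5,0,-20],
    [0,0,-35],
    [0,0,-35],
    [0,0,0],
    [0,0,0],
  ],
  twist=[0,0,0,0,0,0,0,0],
)

```text
time: 14.52
position: [0.6043, -0.1363, 0.2668]
tool_rot: [0.037, 0.999, -0.001, 0.003]
ft_force: [0.5, 0.2, -1.9]
grip_width: 0.0642
```

```bash
python3 mv.py 403 -347 260 86;  python3 pf.py s11 side sq; python3 - <<'E'
from h import *
c=load('s11');cv2.imwrite('pics/s11z.png',cv2.resize(c['color'][100:280,220:400],None,fx=4,fy=3.3))
E
```

```text
t 14.52 p [ 604.3 -136.3  266.8] yaw 85.79 tilt [ 0.0049 -0.0021 -1.    ] F [ 0.48  0.17 -1.94] w 64.2
twist -0.21
after twist: slide 186.2 -224.2 6.8
s11 249 pivot xyz tool [ 3.  -0.1  5.7] lean 30.2 med 0.85
```

View pics/s11z.png

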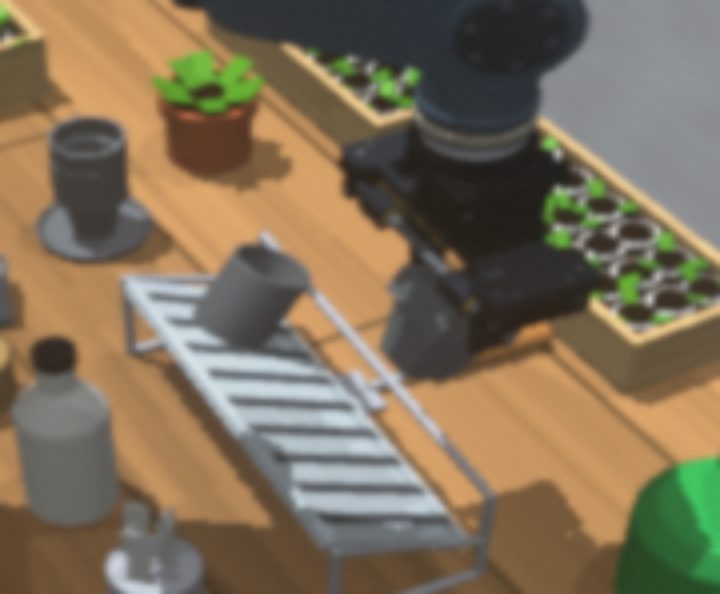

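Emit:
step_arm(
  slide=[
    [23.1,-28,0.3],
    [23.1,-28,0.3],
    [23.1,-28,0.3],
    [23.1,-28,0.3],
    [23.1,-28,0.3],
    [23.1,-28,0.3],
    [23.1,-28,0.3],
    [23.1,-28,0.3],
    [0,0,20],
    [0,0,30],
    [0,0,30],
    [0,0,30],
    [0,0,30],
    [0,0,20],
    [0,0,10],
    [0,0,0],
    [0,0,0],
  ],
  twist=[0,0,0,0,0,0,0,0,0,0,0,0,0,0,0,0,0],
  force=5,
)

```text
time: 15.98
position: [0.402, -0.3451, 0.0912]
tool_rot: [0.037, 0.999, 0.001, -0.001]
ft_force: [0.7, 0.3, -0.7]
grip_width: 0.0639
```

```bash
python3 mv.py 403 -347 90 86;
```

```text
t 15.98 p [ 402.  -345.1   91.2] yaw 85.78 tilt [-0.0015  0.002  -1.    ] F [ 0.72  0.3  -0.72] w 63.9
twist -0.22
after twist: slide -1.2 -1.9 1.2
```

Emit:
step_arm(
  slide=[
    [6,0,0],
    [6,0,0],
    [4,0,0],
    [4,0,0],
    [4,0,0],
    [4,0,0],
    [3,0,0],
    [3,0,0],
    [2,0,0],
    [2,0,0],
    [0,0,0],
  ],
  twist=[0,0,0,0,0,0,0,0,0,0,0],
)

```text
time: 16.9
position: [0.3643, -0.343, 0.092]
tool_rot: [0.037, 0.999, -0.0, 0.0]
ft_force: [2.1, 0.2, 0.8]
grip_width: 0.0638
```

Emit:
step_arm(
  slide=[
    [-8,0,0],
    [-8,0,-20],
    [-8,0,-35],
    [-8,0,-40],
    [0,0,-30],
    [0,0,-10],
    [0,0,0],
    [0,0,0],
    [0,0,0],
  ],
  twist=[0,0,0,0,0,0,0,0,0],
)

```text
time: 17.65
position: [0.3953, -0.3437, 0.2248]
tool_rot: [0.037, 0.999, 0.002, -0.002]
ft_force: [-0.1, -1.2, -0.8]
grip_width: 0.0638
```

```bash
python3 mv.py 415.3 290.6 265 70; python3 pf.py s12 side sq; python3 - <<'E'
from h import *
c=load('s12');cv2.imwrite('pics/s12z.png',cv2.resize(c['color'][150:350,220:400],None,fx=4,fy=3))
E
```

```text
t 17.65 p [ 395.3 -343.7  224.8] yaw 85.78 tilt [-0.0033  0.0041 -1.    ] F [-0.14 -1.16 -0.75] w 63.8
twist 15.78
after twist: slide 198.1 602.9 -40.2
s12 93 pivot xyz tool [-3.4 -0.6  7. ] lean 4.2 med 0.47
```

View pics/s12z.png

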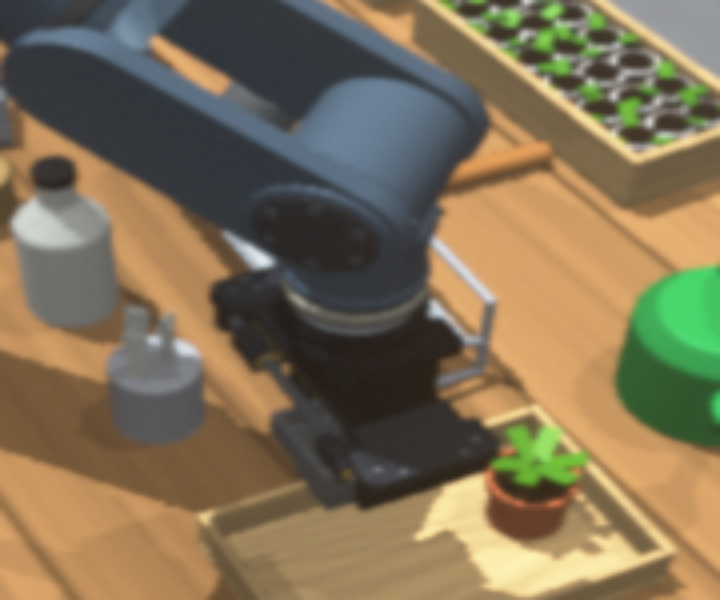

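Emit:
step_arm(
  slide=[
    [0,0,-20],
    [0,0,-20],
    [-10.2,40.1,0],
    [-10.2,40.1,0],
    [-10.2,40.1,0],
    [-10.2,40.1,0],
    [-10.2,40.1,0],
    [-10.2,40.1,0],
    [-10.2,40.1,0],
    [-10.2,40.1,0],
    [12,34.9,0],
    [12,34.9,0],
    [12,34.9,0],
    [12,34.9,0],
    [12,34.9,0],
    [12,34.9,0],
    [12,34.9,0],
    [12,34.9,0],
    [12,34.9,0],
    [0,0,0],
  ],
  twist=[0,0,0,0,0,0,0,0,0,0,0,0,0,0,0,0,0,0,0,0],
)

```text
time: 19.37
position: [0.4137, 0.2948, 0.265]
tool_rot: [0.034, 0.999, 0.001, -0.002]
ft_force: [-0.1, -0.6, -0.9]
grip_width: 0.0641
```

Emit:
step_arm(
  slide=[
    [0,0,0],
    [0,0,20],
    [0,0,25],
    [0,0,20],
    [0,0,0],
    [0,0,0],
  ],
  twist=[5.4,5.4,5.3,0,0,0],
)

```text
time: 19.87
position: [0.4154, 0.2889, 0.1999]
tool_rot: [0.176, 0.984, -0.002, -0.003]
ft_force: [0.3, 0.2, -0.7]
grip_width: 0.0641
```

```bash
python3 mv.py 415.3 290.6 200 69.7; python3 pf.py s13 side sq; python3 st.py s13 square; python3 st.py side0 square; python3 - <<'E'
from h import *
c=load('s13');cv2.imwrite('pics/s13z.png',cv2.resize(c['color'][50:250,120:300],None,fx=4,fy=3))
E
```

```text
t 19.87 p [415.4 288.9 199.9] yaw 69.68 tilt [-0.0055 -0.0024 -1.    ] F [ 0.34  0.17 -0.74] w 64.1
twist -0.02
after twist: slide 0.7 1.5 -0.1
s13 115 pivot xyz tool [-2.8 -0.4  7.9] lean 10.5 med 0.79
s13 482 [415.1 289.6] -20.6 4.9 1.46
side0 498 [415.5 289.9] -19.7 2.5 1.33
```

View pics/s13z.png

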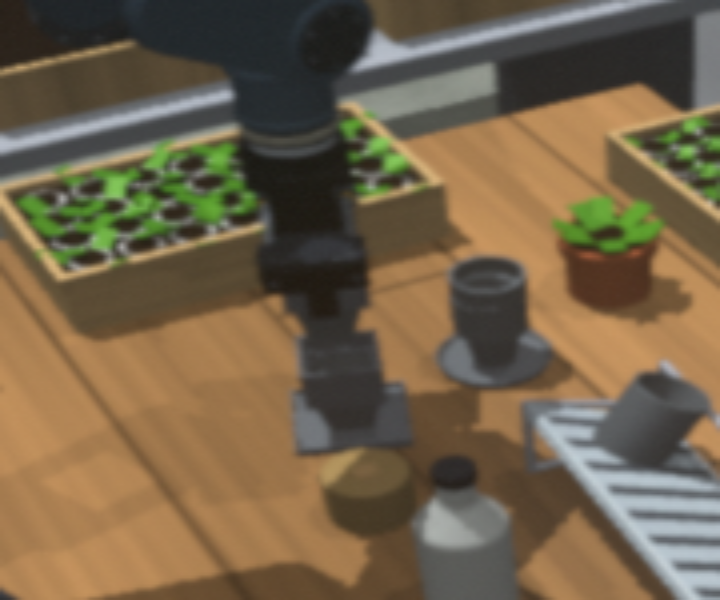

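```bash
cat > jf.py <<'E'
from fit import *
import sys
def joint(tags,pf,sq):
    Qs=[]
    for tag in tags:
        o=pickle.load(open(f'pics/{tag}_o.pkl','rb'));M=R.from_quat(o['tool_rot']).as_matrix();t=o['position']*1000
        L=(pts(cloud(load(tag)))-t)@M
        Qs.append(L[(abs(L[:,0])<60)&(abs(L[:,1])<31)&(L[:,2]>-25)&(L[:,2]<75)&~((L[:,2]<17)&(abs(L[:,1])>20))&(L[:,2]>8)])
    def f(p,each=False):
        a=np.radians(p[1]);ax=np.array([-np.sin(a),0,-np.cos(a)]);u=np.array([-np.cos(a),0,np.sin(a)])
        out=[]
        for i,Q in enumerate(Qs):
            D=Q-np.array([p[2+3*i],p[3+3*i],p[4+3*i]]);h=D@ax+60
            out.append(prof(np.stack([rr(np.stack([D@u,D[:,1]],1),sq),h],1),pf))
        r=np.concatenate(out)
        # soft priors: common pivot p.. small per-image offsets
        pr=[(p[3+3*i])/2*3 for i in range(len(Qs))]
        if len(Qs)>1: pr+=[(p[2]-p[5])/2*3,(p[4]-p[7])/2*3]
        return np.concatenate([r,pr])
    for l0 in (-5,0,5,10,15):
        s=least_squares(f,[0,l0]+[0,0,5]*len(Qs),loss='soft_l1',f_scale=1.5,x_scale=[1,5]+[3]*3*len(Qs))
        print(tags,[len(q) for q in Qs],'lean',s.x[1].round(1),s.x[2:].round(1),'cost',s.cost.round(1))
joint(sys.argv[2:],ODD if sys.argv[1]=='odd' else TAP,sys.argv[1]=='sq')
E
python3 jf.py sq s12; python3 jf.py sq s13;python3 jf.py sq s12 s13; python3 jf.py round s7 s8; python3 jf.py sq s11
python3 - <<'E'
from h import *
c=load('s13');cv2.imwrite('pics/s13y.png',cv2.convertScaleAbs(cv2.resize(c['color'][125:205,180:240],None,fx=7,fy=7,interpolation=cv2.INTER_CUBIC),alpha=2))
E
```

```text
['s12'] [101] lean 2.3 [-2.3 -0.5  7.7] cost 22.7
['s12'] [101] lean -2.5 [ 1.6 -0.4  6.9] cost 26.1
['s12'] [101] lean 2.3 [ 1.3 -0.5  7.6] cost 23.8
['s12'] [101] lean 7.3 [-2.6 -0.6  8.5] cost 25.0
['s12'] [101] lean 7.3 [-2.6 -0.6  8.5] cost 25.0
['s13'] [115] lean -2.3 [ 1.6 -0.7  4.6] cost 61.5
['s13'] [115] lean -2.3 [ 1.6 -0.7  4.6] cost 61.5
['s13'] [115] lean 4.2 [1.4 0.2 9.3] cost 63.7
['s13'] [115] lean 4.1 [ 0.7 -0.4  6.4] cost 60.6
['s13'] [115] lean 3.8 [ 0.8  0.8 11.2] cost 62.7
['s12', 's13'] [101, 115] lean 2.2 [-2.2 -0.5  7.6 -1.2 -0.3  7.3] cost 85.6
['s12', 's13'] [101, 115] lean -2.5 [ 1.6 -0.5  6.7  1.7 -0.4  6.3] cost 89.5
['s12', 's13'] [101, 115] lean 2.6 [ 1.2 -0.5  7.4  1.4 -0.3  6.9] cost 86.2
['s12', 's13'] [101, 115] lean 7.5 [-2.7 -0.6  8.3 -2.3 -0.4  7.8] cost 88.8
['s12', 's13'] [101, 115] lean 3.0 [ 1.  -0.7  6.6  1.3 -0.4  6.5] cost 87.9
['s7', 's8'] [108, 114] lean 9.5 [-1.1  2.1  4.6 -1.8 -0.7  3.2] cost 115.3
['s7', 's8'] [108, 114] lean 5.1 [-1.8  1.2  6.  -1.3 -0.7  6.5] cost 115.0
['s7', 's8'] [108, 114] lean 6.5 [ 1.  -0.3  3.7  0.8 -0.2  4.2] cost 99.3
['s7', 's8'] [108, 114] lean 6.5 [ 1.1 -0.3  3.4  0.8 -0.5  2.4] cost 98.4
['s7', 's8'] [108, 114] lean 5.7 [-1.4  1.9  3.4 -1.  -0.6  2.3] cost 114.7
['s11'] [276] lean 31.6 [ 3.   2.7 10.2] cost 136.4
['s11'] [276] lean 30.8 [ 3.6  2.8 10.2] cost 136.4
['s11'] [276] lean 27.7 [3.9 0.5 8.9] cost 136.2
['s11'] [276] lean 29.1 [3.5 0.7 9.7] cost 137.1
['s11'] [276] lean 36.6 [-0.9  0.7  5.3] cost 140.0
```

View pics/s13y.png

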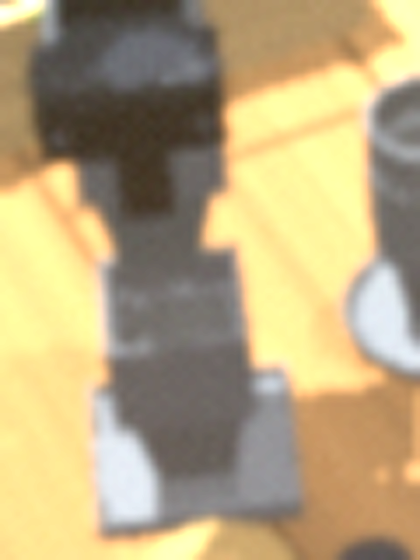

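Emit:
step_arm(
  slide=[
    [2,1.5,15],
    [0,0,25],
    [0,0,15],
    [0,0,5],
    [0,0,0],
  ],
  twist=[0,0,0,0,0],
)

```text
time: 20.33
position: [0.4154, 0.2919, 0.1418]
tool_rot: [0.176, 0.984, -0.0, -0.0]
ft_force: [0.3, -0.1, -0.4]
grip_width: 0.0641
```

Emit:
step_arm(
  slide=[
    [0,0,4],
    [0,0,4],
    [0,0,3],
    [0,0,3],
    [0,0,0],
    [0,0,0],
  ],
  twist=[0,0,0,0,0,0],
)

```text
time: 20.83
position: [0.4154, 0.292, 0.128]
tool_rot: [0.176, 0.984, -0.0, -0.0]
ft_force: [0.5, 0.0, -1.1]
grip_width: 0.0639
```

```bash
python3 mv.py 415.3 290.6 120 69.7; python3 - <<'E'
from h import *
c=shot('side','s14');cv2.imwrite('pics/s14z.png',cv2.convertScaleAbs(cv2.resize(c['color'][125:205,170:250],None,fx=7,fy=7,interpolation=cv2.INTER_CUBIC),alpha=2))
E
python3 st.py s14 square
```

```text
t 20.83 p [415.4 292.  128. ] yaw 69.69 tilt [-0. -0. -1.] F [ 0.49  0.03 -1.12] w 63.9
twist -0.01
after twist: slide -0.4 -1.4 8.0
s14 273 [416.5 290.1] -20.1 3.5 1.35
```

View pics/s14z.png

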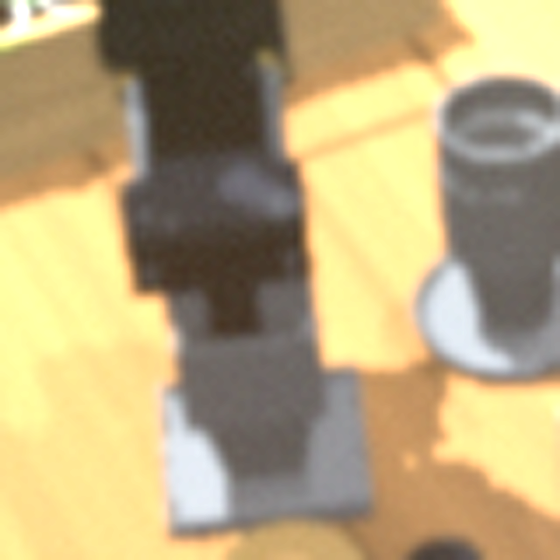

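Emit:
step_arm(
  slide=[
    [0,-1,2],
    [0,0,2],
    [0,0,0],
    [0,0,0],
  ],
  twist=[0,0,0,0],
)

```text
time: 21.22
position: [0.4152, 0.291, 0.1239]
tool_rot: [0.176, 0.984, -0.0, 0.0]
ft_force: [0.8, 0.0, -1.1]
grip_width: 0.0639
```

Emit:
step_arm(
  slide=[
    [0,0,0],
    [0,0,0],
    [0,0,0],
    [0,0,0],
    [0,0,0],
    [0,0,-5],
    [0,0,-20],
    [0,0,-30],
    [0,0,-30],
    [0,0,-10],
    [0,0,0],
  ],
  twist=[0,0,0,0,0,0,0,0,0,0,0],
  jaw=87,
)

```text
time: 22.13
position: [0.4169, 0.292, 0.2223]
tool_rot: [0.176, 0.984, 0.002, 0.003]
ft_force: [0.3, 0.2, -0.1]
grip_width: 0.0867
```

```bash
python3 mv.py 565.5 75 230 85.8; cat > nf.py <<'E'
from fit import *
import sys
c=load(sys.argv[1]);P=pts(cloud(c))
NS=[(26.5,52),(32,52),(32,124),(28.5,124),(28.5,104),(23,98),(14.5,56),(0,56)]
for c0,sq in (((560.5,319),0),((415.3,290.6),1)):
    Q=P[(np.hypot(P[:,0]-c0[0],P[:,1]-c0[1])<(50 if sq else 45))&(P[:,2]>60)&(P[:,2]<140)]
    def f(p):
        X=Q-p[:3];cc,s=np.cos(p[3]),np.sin(p[3])
        X=np.stack([cc*X[:,0]+s*X[:,1],-s*X[:,0]+cc*X[:,1],X[:,2]],1)
        return prof(np.stack([rr(X,sq),X[:,2]],1),NS)
    s=least_squares(f,[*c0,0,np.radians(-20.3) if sq else 0],loss='soft_l1',f_scale=2)
    print(sq,len(Q),s.x[:3].round(1),np.degrees(s.x[3]).round(1),'med',np.median(s.fun).round(2),'top',np.percentile(Q[:,2],[90,97,100]).round(1))
E
python3 -c "
from h import *
c=shot('side','s15');cv2.imwrite('pics/s15z.png',cv2.convertScaleAbs(cv2.resize(c['color'][90:210,170:290],None,fx=5,fy=5,interpolation=cv2.INTER_CUBIC),alpha=1.8))"
python3 nf.py s15
```

```text
t 22.13 p [416.9 292.  222.3] yaw 69.7 tilt [ 0.007   0.0029 -1.    ] F [ 0.26  0.23 -0.06] w 86.7
twist -16.1
after twist: slide -164.1 -205.5 -7.7
0 497 [561.4 318.8   2. ] 1884509.6 med 1.32 top [122.1 125.5 130.2]
1 614 [416.6 290.3   2.4] -21.1 med 1.42 top [123.5 126.7 129.3]
```

View pics/s15z.png

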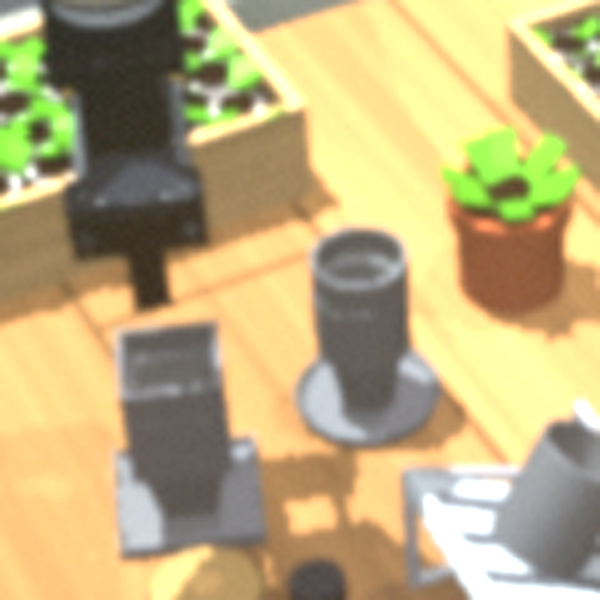

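Emit:
step_arm(
  slide=[
    [0,0,0],
    [0,0,0],
    [0,0,0],
    [-25.7,-28.8,0],
    [-25.7,-28.8,0],
    [-25.7,-28.8,0],
    [-25.7,-28.8,0],
    [-25.7,-28.8,0],
    [-25.7,-28.8,0],
    [-25.7,-28.8,0],
    [0,0,0],
    [0,0,0],
    [0,0,0],
  ],
  twist=[-5.4,-5.4,-5.3,0,0,0,0,0,0,0,0,0,0],
  jaw=77,
)

```text
time: 23.27
position: [0.5782, 0.0769, 0.2172]
tool_rot: [0.037, 0.999, 0.0, -0.002]
ft_force: [-0.5, 0.9, -1.7]
grip_width: 0.0767
```

```bash
python3 mv.py 580.3 77 112 85.8
```

```text
t 23.27 p [578.2  76.9 217.2] yaw 85.74 tilt [-4.3e-03  7.0e-04 -1.0e+00] F [-0.45  0.9  -1.67] w 76.7
twist -0.06
after twist: slide -2.1 0.3 105.2
```

Emit:
step_arm(
  slide=[
    [-1,0,30],
    [0,0,30],
    [0,0,25],
    [0,0,15],
    [0,0,4],
    [0,0,0],
    [0,0,0],
  ],
  twist=[0,0,0,0,0,0,0],
)

```text
time: 23.85
position: [0.5804, 0.0777, 0.1153]
tool_rot: [0.036, 0.999, 0.0, -0.0]
ft_force: [-0.4, 0.7, 0.6]
grip_width: 0.0769
```

Emit:
step_arm(
  slide=[
    [0,0,0],
    [0,0,0],
    [0,0,0],
    [0,0,0],
    [0,0,0],
  ],
  twist=[0,0,0,0,0],
  jaw=50,
  force=8,
)

```text
time: 24.27
position: [0.5816, 0.0767, 0.1162]
tool_rot: [0.037, 0.999, 0.0, 0.001]
ft_force: [0.3, -0.1, 5.1]
grip_width: 0.0651
```

Emit:
step_arm(
  slide=[
    [-5,0,-8.7],
    [-10,0,-17.3],
    [-10,0,-17.3],
    [-10,0,-17.3],
    [-5,0,-30],
    [0,0,-35],
    [0,0,-25],
    [0,0,0],
    [0,0,0],
  ],
  twist=[0,0,0,0,0,0,0,0,0],
)

```text
time: 25.02
position: [0.6211, 0.0738, 0.267]
tool_rot: [0.037, 0.999, -0.0, 0.002]
ft_force: [-0.9, -0.4, -1.8]
grip_width: 0.0649
```

```bash
python3 mv.py 410 -347 262 86; python3 -c "
from h import *
c=shot('side','s16');cv2.imwrite('pics/s16z.png',cv2.resize(c['color'][60:240,220:400],None,fx=4,fy=3.3))"
```

```text
t 25.02 p [621.1  73.8 267. ] yaw 85.78 tilt [ 3.2e-03 -2.0e-04 -1.0e+00] F [-0.91 -0.36 -1.8 ] w 64.9
twist -0.22
after twist: slide 181.2 -434.5 5.0
```

View pics/s16z.png

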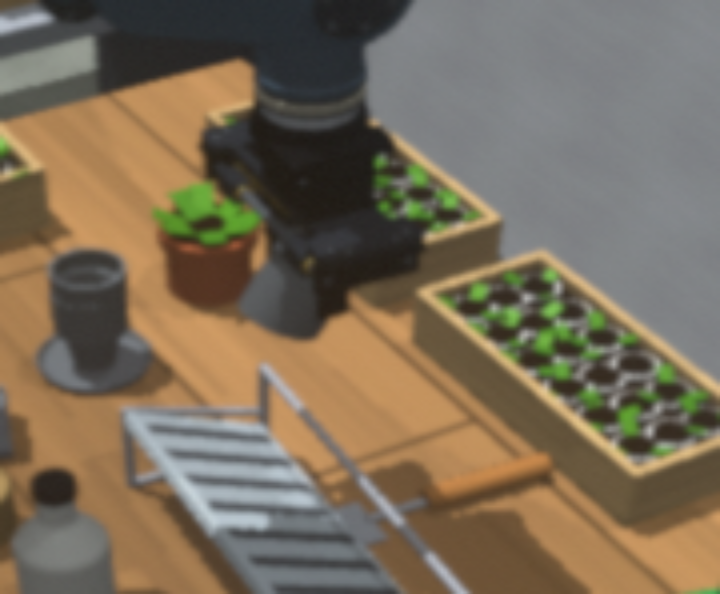

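Emit:
step_arm(
  slide=[
    [15.1,-36.2,0],
    [15.1,-36.2,0],
    [15.1,-36.2,0],
    [15.1,-36.2,0],
    [15.1,-36.2,0],
    [15.1,-36.2,0],
    [15.1,-36.2,0],
    [15.1,-36.2,0],
    [15.1,-36.2,0],
    [15.1,-36.2,0],
    [15.1,-36.2,0],
    [15.1,-36.2,0],
    [0,0,20],
    [0,0,30],
    [0,0,30],
    [0,0,30],
    [0,0,25],
    [0,0,10],
    [0,0,0],
    [0,0,0],
  ],
  twist=[0,0,0,0,0,0,0,0,0,0,0,0,0,0,0,0,0,0,0,0],
)

```text
time: 26.73
position: [0.4075, -0.3456, 0.1198]
tool_rot: [0.037, 0.999, 0.001, -0.001]
ft_force: [-0.4, 0.5, -0.8]
grip_width: 0.0652
```

```bash
python3 mv.py 410 -347 74 86; python3 -c "
from h import *
c=shot('side','s17');cv2.imwrite('pics/s17z.png',cv2.resize(c['color'][190:390,220:400],None,fx=4,fy=3))"
```

```text
t 26.73 p [ 407.5 -345.6  119.8] yaw 85.79 tilt [-0.0016  0.002  -1.    ] F [-0.4   0.49 -0.8 ] w 65.2
twist -0.21
after twist: slide -2.6 -1.2 45.8
```

View pics/s17z.png

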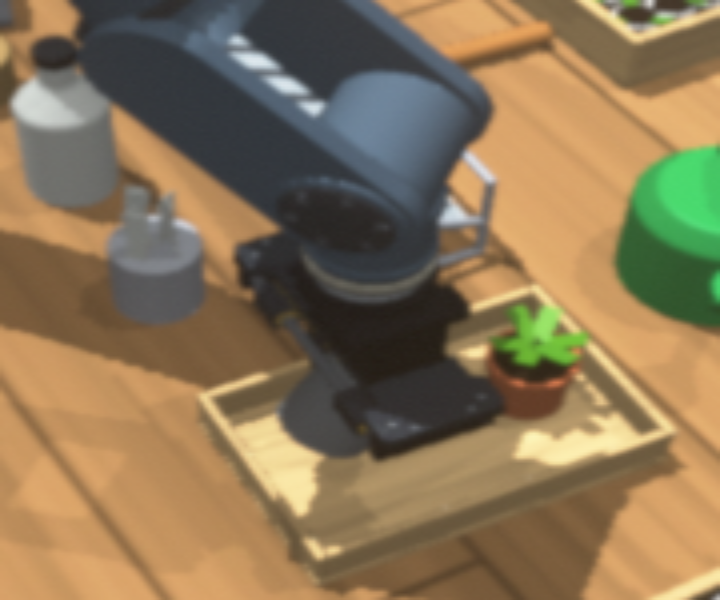

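Emit:
step_arm(
  slide=[
    [0,0,20],
    [0,0,15],
    [0,0,7],
    [0,0,0],
    [6,0,0],
    [6,0,0],
    [4,0,0],
    [4,0,0],
    [4,0,0],
    [4,0,0],
    [2,0,0],
    [2,0,0],
    [0,0,0],
    [0,0,0],
  ],
  twist=[0,0,0,0,0,0,0,0,0,0,0,0,0,0],
)

```text
time: 27.95
position: [0.3795, -0.3454, 0.0805]
tool_rot: [0.038, 0.999, -0.002, 0.004]
ft_force: [10.0, 3.4, 4.9]
grip_width: 0.065
```

```bash
python3 mv.py 374 -344 74 86
```

```text
t 27.95 p [ 379.5 -345.4   80.5] yaw 85.59 tilt [ 0.0082 -0.005  -1.    ] F [10.04  3.4   4.9 ] w 65.0
twist -0.41
after twist: slide 5.6 1.0 6.5
```

```bash
python3 -c "
from h import *
c=shot('side','s18');cv2.imwrite('pics/s18z.png',cv2.convertScaleAbs(cv2.resize(c['color'][230:390,220:400],None,fx=4,fy=3.5),alpha=1.6))
c=shot('top','t18');cv2.imwrite('pics/t18z.png',cv2.convertScaleAbs(cv2.resize(c['color'][170:300,370:500],None,fx=5,fy=4.5),alpha=1.6))"
```

```text
(no output)
```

View pics/s18z.png

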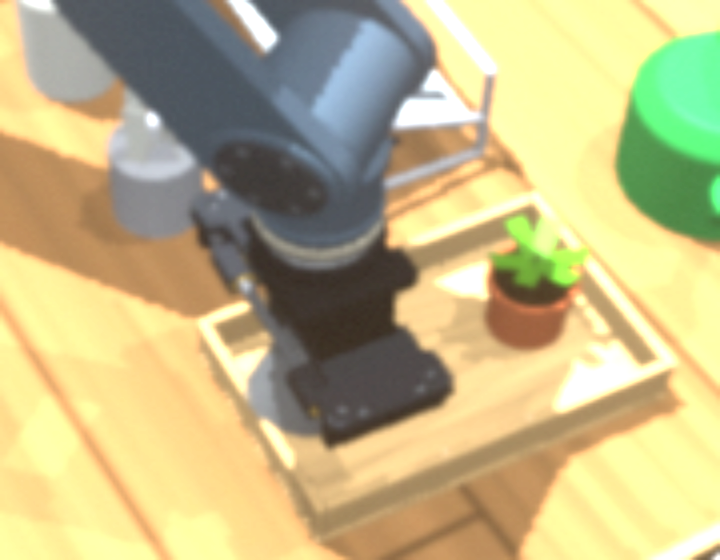

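View pics/t18z.png

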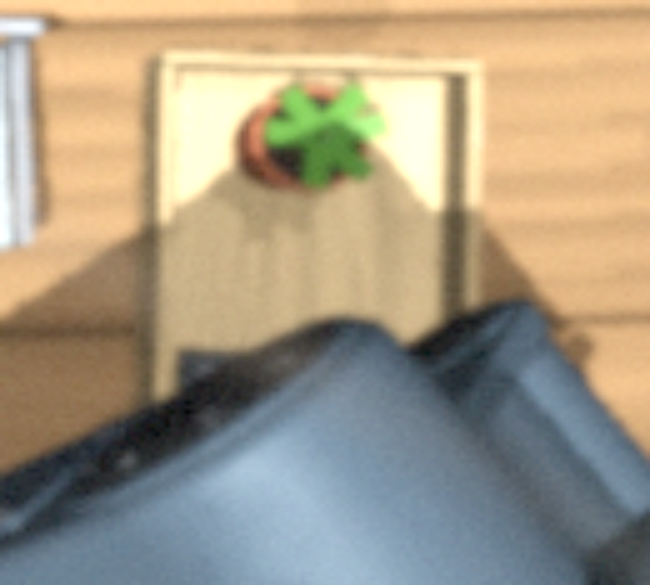

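Emit:
step_arm(
  slide=[
    [-10,0,0],
    [-10,0,0],
    [-6,0,0],
    [0,0,6],
    [0,0,5],
    [0,0,0],
    [0,0,0],
  ],
  twist=[0,0,0,0,0,0,0],
)

```text
time: 28.63
position: [0.401, -0.3449, 0.0666]
tool_rot: [0.037, 0.999, 0.001, -0.001]
ft_force: [-0.3, -0.0, -0.1]
grip_width: 0.0651
```

```bash
python3 mv.py 374 -344 68 86; python3 -c "
from h import *
c=shot('side','s19');cv2.imwrite('pics/s19z.png',cv2.convertScaleAbs(cv2.resize(c['color'][260:380,220:340],None,fx=5,fy=5,interpolation=cv2.INTER_CUBIC),alpha=1.6))"
```

```text
t 28.63 p [ 401.  -344.9   66.6] yaw 85.78 tilt [-0.0019  0.0022 -1.    ] F [-0.27 -0.02 -0.09] w 65.1
twist -0.22
after twist: slide 27.0 -1.0 -1.4
```

View pics/s19z.png

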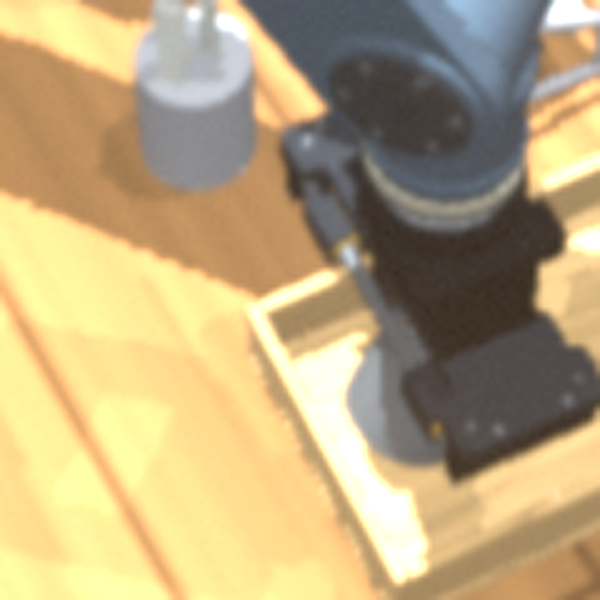

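Emit:
step_arm(
  slide=[
    [4,0,0],
    [4,0,0],
    [4,0,0],
    [3,0,0],
    [3,0,0],
    [3,0,0],
    [3,0,0],
    [0,0,0],
    [0,0,0],
  ],
  twist=[0,0,0,0,0,0,0,0,0],
  force=5,
)

```text
time: 29.43
position: [0.3801, -0.3458, 0.0687]
tool_rot: [0.038, 0.999, -0.002, 0.003]
ft_force: [5.7, 1.1, 1.8]
grip_width: 0.0651
```

```bash
python3 mv.py 374 -344 68 86; python3 -c "
from h import *
c=shot('side','s20');cv2.imwrite('pics/s20z.png',cv2.convertScaleAbs(cv2.resize(c['color'][260:380,220:340],None,fx=5,fy=5,interpolation=cv2.INTER_CUBIC),alpha=1.6))"
```

```text
t 29.43 p [ 380.1 -345.8   68.7] yaw 85.69 tilt [ 0.0053 -0.0047 -1.    ] F [5.67 1.05 1.78] w 65.1
twist -0.31
after twist: slide 6.2 1.3 0.7
```

View pics/s20z.png

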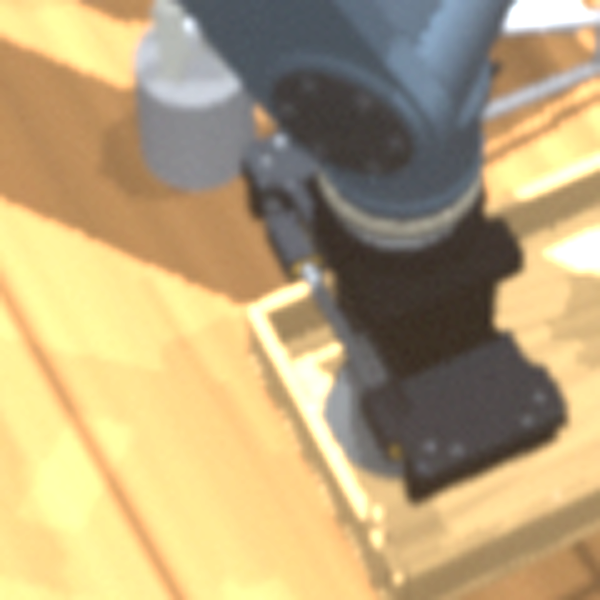

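Emit:
step_arm(
  slide=[
    [2,0,0],
    [2,0,0],
    [1,0,0],
    [0,0,0],
    [0,0,0],
  ],
  twist=[0,0,0,0,0],
  force=4,
)

```text
time: 29.9
position: [0.3751, -0.3457, 0.0686]
tool_rot: [0.037, 0.999, -0.003, 0.003]
ft_force: [5.9, 0.2, 0.4]
grip_width: 0.0642
```

```bash
python3 mv.py 374 -344 68 86
```

```text
t 29.9 p [ 375.1 -345.7   68.6] yaw 85.72 tilt [ 0.0052 -0.0054 -1.    ] F [5.95 0.17 0.42] w 64.2
twist -0.28
after twist: slide 1.2 1.6 0.6
```

Emit:
step_arm(
  slide=[
    [-8,0,0],
    [-15,0,0],
    [-15,0,0],
    [0,0,-30],
    [0,0,-40],
    [0,0,-40],
    [0,0,0],
    [0,0,0],
    [0,0,0],
  ],
  twist=[0,0,0,0,0,0,0,0,0],
  force=6,
)

```text
time: 30.65
position: [0.4103, -0.3455, 0.1772]
tool_rot: [0.037, 0.999, 0.001, -0.001]
ft_force: [-0.9, 0.7, -1.6]
grip_width: 0.0647
```

```bash
python3 mv.py; python3 pf.py s21 side odd; python3 jf.py odd s21; python3 -c "
from h import *
c=load('s21');cv2.imwrite('pics/s21z.png',cv2.convertScaleAbs(cv2.resize(c['color'][230:350,240:360],None,fx=5,fy=5,interpolation=cv2.INTER_CUBIC),alpha=1.6))"
```

```text
t 30.65 p [ 410.3 -345.5  177.2] yaw 85.79 tilt [-0.0012  0.0011 -1.    ] F [-0.87  0.68 -1.59] w 64.7
s21 95 pivot xyz tool [ -7.5   1.7 -23.5] lean 8.0 med 0.57
['s21'] [134] lean 15.1 [-0.6  1.3 27.1] cost 47.5
['s21'] [134] lean 15.1 [-0.6  1.3 27.1] cost 47.5
['s21'] [134] lean 14.8 [-2.3  1.4 20.6] cost 48.8
['s21'] [134] lean 23.4 [ 1.2  1.6 30.2] cost 51.3
['s21'] [134] lean 14.8 [-6.6  1.4  4.5] cost 48.8
```

View pics/s21z.png

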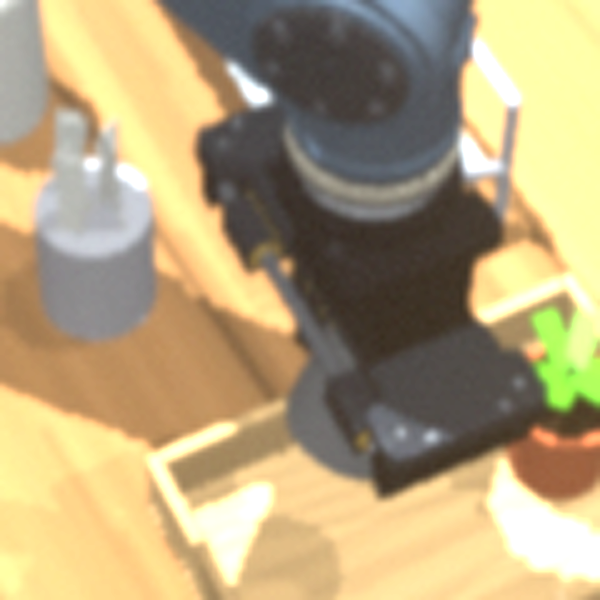

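Emit:
step_arm(
  slide=[
    [0,-3,30],
    [0,0,35],
    [0,0,25],
    [0,0,15],
    [0,0,6],
    [0,0,0],
    [0,0,0],
  ],
  twist=[0,0,0,0,0,0,0],
)

```text
time: 31.28
position: [0.4104, -0.349, 0.0658]
tool_rot: [0.037, 0.999, 0.001, -0.001]
ft_force: [0.8, 0.4, -0.9]
grip_width: 0.0645
```

Emit:
step_arm(
  slide=[
    [0,0,2],
    [0,0,2],
    [0,0,2],
    [0,0,0],
  ],
  twist=[0,0,0,0],
)

```text
time: 31.62
position: [0.4108, -0.3494, 0.061]
tool_rot: [0.037, 0.999, -0.0, 0.0]
ft_force: [-0.1, -0.9, -1.2]
grip_width: 0.0645
```

Emit:
step_arm(
  slide=[
    [0,0,2],
    [0,0,2],
    [0,0,0],
  ],
  twist=[0,0,0],
)

```text
time: 31.87
position: [0.4101, -0.3492, 0.0569]
tool_rot: [0.036, 0.999, 0.0, -0.001]
ft_force: [-2.0, -0.3, 5.1]
grip_width: 0.0646
```

Emit:
step_arm(
  slide=[
    [3,0,2],
    [3,0,2],
    [3,0,1],
    [0,0,0],
  ],
  twist=[0,0,0,0],
  force=4,
)

```text
time: 32.2
position: [0.4012, -0.3485, 0.0511]
tool_rot: [0.037, 0.999, 0.0, -0.0]
ft_force: [-0.5, 0.5, 0.5]
grip_width: 0.0644
```

```bash
python3 mv.py; python3 -c "
from h import *
c=shot('side','s22');cv2.imwrite('pics/s22z.png',cv2.convertScaleAbs(cv2.resize(c['color'][260:380,220:340],None,fx=5,fy=5,interpolation=cv2.INTER_CUBIC),alpha=1.6))"
```

```text
t 32.2 p [ 401.2 -348.5   51.1] yaw 85.76 tilt [-3.e-04  4.e-04 -1.e+00] F [-0.5   0.51  0.47] w 64.4
```

View pics/s22z.png

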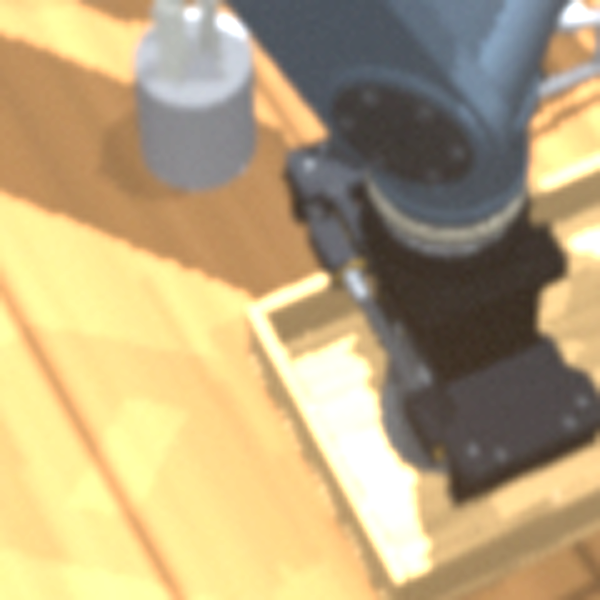

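Emit:
step_arm(
  slide=[
    [0,0,0],
    [0,0,0],
    [0,0,0],
    [0,0,0],
    [0,0,-5],
    [0,0,-20],
    [0,0,-35],
    [0,0,-40],
    [0,0,-40],
    [0,0,-20],
    [0,0,0],
  ],
  twist=[0,0,0,0,0,0,0,0,0,0,0],
  jaw=84,
)

```text
time: 33.17
position: [0.4039, -0.3512, 0.2173]
tool_rot: [0.037, 0.999, -0.005, 0.004]
ft_force: [1.6, -0.5, -0.7]
grip_width: 0.0839
```

Emit:
step_arm(
  slide=[
    [-10,38,0],
    [-10,38,0],
    [-10,38,0],
    [-10,38,0],
    [-10,38,0],
    [-10,38,0],
    [0,0,0],
    [0,0,0],
    [0,0,0],
  ],
  twist=[0,0,0,0,0,0,0,0,0],
)

```text
time: 33.92
position: [0.478, -0.1256, 0.2111]
tool_rot: [0.036, 0.999, -0.0, -0.0]
ft_force: [0.8, -0.6, 1.8]
grip_width: 0.0841
```

```bash
python3 mv.py; python3 -c "
from h import *
c=shot('side','s23');cv2.imwrite('pics/s23.png',c['color'])
from fit import *
P=pts(cloud(c));Q=P[(np.hypot(P[:,0]-402,P[:,1]+348)<46)&(P[:,2]>14)&(P[:,2]<95)]
s=least_squares(lambda p:prof(np.stack([np.hypot(Q[:,0]-p[0]-p[3]*(Q[:,2]-7),Q[:,1]-p[1]-p[4]*(Q[:,2]-7)),Q[:,2]-p[2]],1),ODD),[402,-348,7,0,0],loss='soft_l1',f_scale=2,x_scale=[3,3,3,.1,.1]);print(len(Q),s.x.round(3),np.median(s.fun))
c=shot('top','t23')
"; python3 nf.py s23;python3 nf.py t23
```

```text
t 33.92 p [ 478.  -125.6  211.1] yaw 85.86 tilt [-9.e-04 -1.e-04 -1.e+00] F [ 0.79 -0.61  1.83] w 84.1
748 [ 4.01948e+02 -3.48225e+02  1.20190e+01  2.90000e-02 -2.00000e-03] 0.78784589652013
0 393 [561.3 318.4   0.6] -1367193.3 med 1.26 top [121.1 124.9 128.6]
1 616 [416.3 290.2   2.2] -20.2 med 1.33 top [123.4 125.7 130.3]
0 600 [561.7 320.9   3.5] -15113028.7 med 0.91 top [125.5 127.8 134.3]
1 761 [415.8 292.1   4. ] -20.9 med 0.72 top [125.6 127.7 133.3]
```

View pics/s23.png

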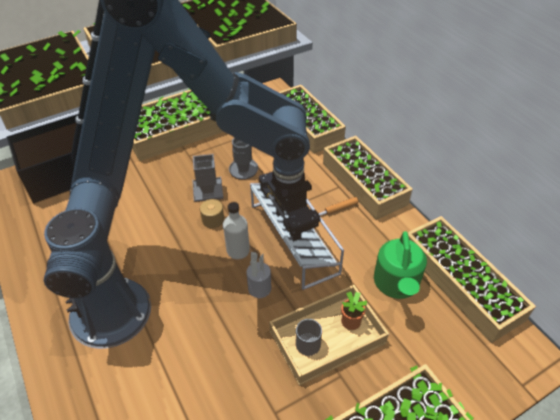

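View pics/t23.png

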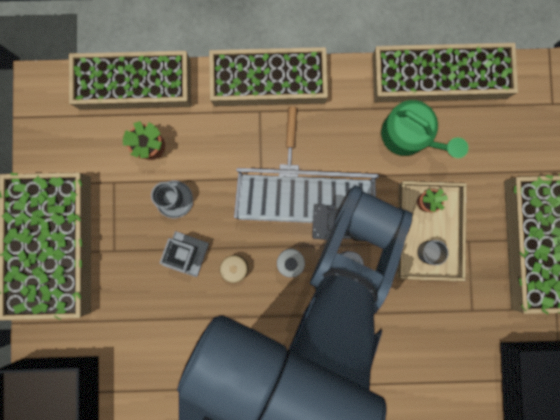

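```bash
python3 -c "
from rig import robot
print(robot.hand_in())"
```

```text
the job is handed in; nothing more can be done
None
```

All three pots are off the rack and the job was handed in at about 34 s. The round pot went into the round stack first, then the square pot into the square stack, then the straight pot went upright in the free end of the flat. The tool cannot tilt, so I turned each pot upright by pushing its foot against the flat's near inner wall.

**Nesting:** In the last pictures both nested pots fit the full-depth model to within about 1 mm in height, compared with the stacks measured before the job. The square pot's yaw agrees with its stack to about 1°. Both stacks read within about 1.5 mm of where they started, which is inside the camera error.

**Straight pot:** It stands at about (402, -348) mm, some 3 mm from the middle of the free end. The fit gave a lean of about 1.7°, which I take as camera noise. The same fit put its foot about 5 mm above the floor. The heights from these cameras mostly read 2–4 mm high elsewhere, and it looks flat in the picture.

**Other things:** The bystanders look unmoved in both pictures, and the gripper was clear of everything at hand-in.

**Problems on the way:**
- My first push of the straight pot was too high and pressed it on the flat's wall with about 10 N. I backed off and repeated it lower.
- The side and top cameras disagree by about 2 mm in y, so I aimed between them.

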